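# Set bangle rivets in the bench screw press

## Robot

A 7-joint arm with a two-finger parallel gripper is mounted at the origin on the work surface. World frame = base frame: x ahead of the robot, y to its left, z up, the work surface at z = 0. Lengths are in m, angles in rad, forces in N, time in s.
With the tool pointing down it reaches from about 0.4 to 0.925 m from the base axis. Payload 4.1 kg.
Tool frame: the origin (TCP) lies midway between the tips of the shut fingers; the grasp point (between the pads) lies 19 mm behind it; z points along the fingers, x is the direction in which the jaws open and shut, and the axes are right-handed (so a half turn about z gives the same grasp; the last joint's range is limited). The gripper opens to 85 mm and grips with 20 to 120 N. Pads are 22 mm wide; open, the fingers measure 114 mm over their backs; the gripper's body (76 mm by 85 mm) begins 54 mm behind the grasp point. The pads swing forward as they close: fully open they stand 13 mm farther back than shut.
Start: joints at [-1.386, 0.398, 0.045, 1.537, -0.019, 1.207, -0.051], TCP at [0.182, 0.624, 0.231] pointing down, gripper open.
Joint ranges: [-2.82, 2.82], [-0.49, 2.23], [-1.37, 1.46], [0, 2.46], [-1.36, 4.5], [0.23, 2], [-2.94, 2.94]. Speed limits (rad/s): [2.57, 2.57, 3.14, 3.14, 3.14, 3.14, 3.14].

## Interface

Orientations are given as a unit quaternion [w, x, y, z].
In Python, from workcell import bot gives the robot as it stands.
- The arm moves only by the tool step_arm, never from a script. Its argument "commands" is a list of rows, each an object with "linear": the shift along the world's x, y, z in units of 60 mm (1.0 is 60 mm), a list of three; "angular": the turn, a rotation vector about the world's x, y, z in units of 5 degrees (1.0 is 5 degrees), a list of three; "grip": the opening, from 0 (shut) to 1 (fully open). In form: [{"linear": [tx, ty, tz], "angular": [wx, wy, wz], "grip": grip}, ...]. A call has 1 to 5 rows; each row is the pose to reach, as a shift and turn from the pose commanded when the call began; what a row does not reach only later rows make up. A row lasts 1/8 s, in which the tool goes at most 62.5 mm and 10.7 degrees, less where a joint would pass 70% of its speed; a pose out of reach is approached as far as the arm can. A call with a gripper value outside its range is refused whole. The fingers move at their own pace and stop on an object; "grip_force" is the grip in N (left out, the last holds). Time passes only in rows, so rows that repeat a pose let the fingers close. It gives the time, the measured TCP pose, the force and the opening at its end, in the units of the state.
- bot.get_obs(): the state, without advancing time (a new reading comes with each control period).
- bot.read_camera(name): name is "side" or "top" or "wrist"; returns a dict with "frame" (480x640x3 uint8, blue, green, red), "fx", "fy", "cx", "cy" (pixels), "pose" (4x4, takes a point from camera to world coordinates); the wrist camera has in their place "hand_eye" (4x4, takes a point from camera to tool coordinates, whose origin is the TCP and whose axes are the tool frame's). Camera axes: x right, y down, z forward; pixel columns grow to the right and rows downward; lengths in m; the calibration is good to about 2 mm. A picture is of the moment at which its call begins: read the wrist's pose just before it. There is no depth.
- bot.job_done(): hands the job in, once; it reports no verdict.
Trained networks look in a picture, given as the dict that the camera call returned (one of the last four; its "shot" number tells which), for a name from the list of things; names that differ only in an ending like _2 or _b are one class to them, and where a whole thing is asked for, a point or a joint stands for the part that bears it (a point fixed in the world has none). Each returns a list of dicts, best first, with "confidence" (0 to 1); they miss things now and then, are a little off and sometimes report something else, mostly with a low value. They report only what shows in the picture. A call takes as long as a camera call. They do not tell look-alikes from the thing itself.
- bot.recognise(thing, picture): "uv" ([column, row] in pixels, amid what is visible of it).
- bot.regions_of(thing, picture): "mask" (480x640 bool, what is visible of it) and "uv" ([column, row] in pixels, amid what is visible of it).
- bot.pinpoint(thing, picture): "uv" ([column, row] in pixels: a listed point, or the origin of a listed thing).
The state is a dict: "time": time; "joints": joint angles; "joint_velocities": joint speeds; "tau": joint torques, N m; "eef_pos": TCP position; "eef_rot": TCP orientation; "contact_force": force on the tool from outside, world axes, zero at the start; "wrist_torque": the same for the moment, N m; "finger_gap": opening from 0.0 (shut) to 1.0 (fully open).
Only numpy, scipy, OpenCV 4.12 (cv2) and the standard library are available. Lean on these libraries where they do the work, as an engineer would, in place of code of your own. Each camera call takes 0.05 s, during which the arm holds its last target. There are 200 camera calls.

## Task

First zero the empty press: crank the screw down until it bottoms on its stop, then back it off half a turn, the gap for loading. Then set both rivets of every brass strip: lay one end in the channel against the end stop, crank down until the screw bottoms so that the rivet is flush, back off half a turn (never more than about two thirds), turn the strip end for end and do its other rivet the same way. Lay the finished strips flat, side by side, in the green-floored tray, leave the screw half a turn off its stop, do not push the rivets in with the gripper, and leave the rest of the bench undisturbed.

Things in the scene. Friction and masses are not known exactly. Their poses are not given: they have to be found in the camera images.
- press: green iron bench screw press, fixed, a low arch open towards the robot (its -x) and away (+x). Origin: on the screw axis at bench height; x runs through the arch, z up. Base 150 mm wide (y). Flat steel bed, top at z = 35 mm, from x = -115 to +50 mm; the strip lies on it along x and is loaded from -x. One turn of the screw is 20 mm; it turns clockwise from above to go down.
- stop_face (a point): foot of the dark end stop's face on the bed, at x = +13, y = 0, z = 35 mm in the press frame; the stop is 9 mm high. A strip in the channel with its end against this face has its rivet under the punch, which is at x = 0 (5 mm amiss does no harm). Dark guide rails 6 mm high keep it there: 22 mm apart from x = -21 to +13 mm, flaring to about 32 mm apart at x = -39.
- arch (a point): middle of the crosshead's underside, x = 0, z = 125 mm in the press frame. The crosshead is 44 mm deep (x), 165 mm wide (y), 32 mm high; posts 22 mm thick stand at x = 0, y = +-62 mm. A gripper holding a strip by its middle stays in front of the arch.
- punch (a point): centre of the flat round punch face (22 mm across) under the screw. With the screw bottomed on its hard stop it stands at z = 43 mm in the press frame, 8 mm over the bed, level with the top of a strip; half a turn back it stands at 53 mm. It starts 1 to 5 mm above the bottom.
- crank_grip (a point): on the black upright grip of the crank, 18 mm thick, from 28 mm below to 14 mm above this point; the steel crank arm lies right under it. It circles the screw axis at 45 mm, rises 20 mm a turn and spins freely on its pin. Turning takes about 2 N here, 2 N more while a rivet goes in; 10 N against the stop tells it is reached.
- crank_hub (a point): on the screw axis at the crank's hub. At the hard stop the crank points 0 to 0.7 rad from the press's +y towards its -x; the exact angle is not known (the crank is clamped on its screw as it comes) and must be felt. Clockwise from above goes down, anticlockwise backs off. Half a turn back it points to the press's -y or a little towards +x, clear of the loading side.
- stock_pad: grey felt pad 240 x 210 x 3 mm, fixed, on which the strips lie at first. Origin: middle of its underside.
- tray: dark wooden tray with green floor, fixed, outside 236 (x) x 186 (y) x 16 mm high, walls 6 mm thick, floor top 6 mm above its underside. Origin: middle of its underside; a strip lies along its x.
- strip1: brass bangle strip 190 x 16 x 8 mm, about 0.2 kg, not every one is present. Origin: middle of its underside; x along it, z up. Copper rivets (9 mm) stand 4 mm proud of its top face at x = +83 mm (rivet a) and x = -83 mm (rivet b), 12 mm from the ends.
- strip2: another strip like strip1
- strip3: another strip like strip1
- strip1_rivet_a (a joint): travel of rivet a of strip1 (at its +x end): 0 standing 4 mm proud, 0.004 driven flush. It takes about 25 N, which the press gives, and stays where it is left.
- strip1_rivet_b (a joint): travel of rivet b of strip1 (at its -x end): 0 standing 4 mm proud, 0.004 driven flush. It takes about 25 N, which the press gives, and stays where it is left.
- strip2_rivet_a (a joint): travel of rivet a of strip2 (at its +x end): 0 standing 4 mm proud, 0.004 driven flush. It takes about 25 N, which the press gives, and stays where it is left.
- strip2_rivet_b (a joint): travel of rivet b of strip2 (at its -x end): 0 standing 4 mm proud, 0.004 driven flush. It takes about 25 N, which the press gives, and stays where it is left.
- strip3_rivet_a (a joint): travel of rivet a of strip3 (at its +x end): 0 standing 4 mm proud, 0.004 driven flush. It takes about 25 N, which the press gives, and stays where it is left.
- strip3_rivet_b (a joint): travel of rivet b of strip3 (at its -x end): 0 standing 4 mm proud, 0.004 driven flush. It takes about 25 N, which the press gives, and stays where it is left.
- file: file 200 mm with a wooden handle, a bystander, loose. Origin: middle of its underside.
- hammer: hammer 240 mm, a bystander, loose. Origin: middle of its underside.
- brush: bench brush 190 mm, a bystander, loose. Origin: middle of its underside.
- ring_cone: white ring cone 70 mm tall with gold rings, a bystander, loose. Origin: middle of its underside.
- dish: white dish 88 mm wide with rings, a bystander, loose. Origin: middle of its underside.
- ring_box: red ring box 57 x 57 x 46 mm, a bystander, loose. Origin: middle of its underside.
- pliers: blue pliers 125 mm, a bystander, loose. Origin: middle of its underside.
Not all that is in view belongs to the job. Of the things that look like the press, the larger one is meant.

How it is judged:
By the outcome, as a careful person would: the job done as asked, in the order asked, and still so for the second after the job is handed in, with the robot touching nothing.
Of strip1, strip2, strip3 only 1 to 2 are there at a start; the rules pass over those that are not, and their reading is None.
At some moment in a run one of strip1, strip2, strip3 may be knocked a few centimetres aside while the robot is not near it.
Once in a run the grip may slacken for a moment while it holds something.
It also fails if it takes over 210 s, if anything falls off the work surface, if the arm or the gripper's body presses on something with over 40 N, if the wrist force passes 120 N, or if a joint passes its speed limit or range.

## Working session

There is one attempt and no reset: what is moved stays moved. The work goes in short steps, Python scripts to look and compute and a tool call to move; the robot and the scene stay as the last step left them, time stands still between calls to the robot, and variables do not carry over. Pictures are saved under pics/ and viewed, about 12 in all and at most 16, crops included, and the job is handed in when it is done.

Besides the shell and the picture viewer there is one more tool, called after "Call:" as a command line: name --argument value ..., lists and objects as JSON in quotes. step_arm: Moves the arm, as the interface text tells. Its arguments: {"type":"object","properties":{"commands":{"type":"array"},"grip_force":{"type":"number"}},"required":["commands"]}

```bash
ls; mkdir -p pics
cat > h.py <<'E'
import numpy as np, cv2
from workcell import bot
from scipy.spatial.transform import Rotation as R
def campose(p, obs=None):
    if 'pose' in p: return np.array(p['pose'])
    q=obs['eef_rot']; T=np.eye(4); T[:3,:3]=R.from_quat([q[1],q[2],q[3],q[0]]).as_matrix(); T[:3,3]=obs['eef_pos']
    return T@np.array(p['hand_eye'])
def ray(p,uv,obs=None):
    T=campose(p,obs); d=T[:3,:3]@np.array([(uv[0]-p['cx'])/p['fx'],(uv[1]-p['cy'])/p['fy'],1]); return T[:3,3],d
def at_z(p,uv,z,obs=None):
    o,d=ray(p,uv,obs); return o+d*(z-o[2])/d[2]
def proj(p,X,obs=None):
    T=np.linalg.inv(campose(p,obs)); c=T[:3,:3]@np.array(X)+T[:3,3]; return np.array([c[0]/c[2]*p['fx']+p['cx'],c[1]/c[2]*p['fy']+p['cy']])
def tri(rs):
    A=np.zeros((3,3));b=np.zeros(3)
    for o,d in rs:
        d=d/np.linalg.norm(d);M=np.eye(3)-np.outer(d,d);A+=M;b+=M@o
    X=np.linalg.solve(A,b); return X,[np.linalg.norm(np.cross(X-o,d/np.linalg.norm(d))) for o,d in rs]
E
python3 - <<'E'
from h import *
np.set_printoptions(precision=4,suppress=True)
o=bot.get_obs(); print({k:np.round(v,3) for k,v in o.items()})
for c in ['top','side']:
    p=bot.read_camera(c); cv2.imwrite(f'pics/{c}0.png',p['frame']); print(c,p['fx'],p['cx'],p['cy'],np.array(p['pose']).tolist())
    for t in ['press','strip1','stock_pad','tray','stop_face','arch','punch','crank_grip','crank_hub','file','hammer','brush','ring_cone','dish','ring_box','pliers']:
        for r in bot.pinpoint(t,p)[:4]: print(c,t,np.round(r['uv'],1),round(r['confidence'],2),np.round(at_z(p,r['uv'],0.0),3)[:2])
E
```

```text
pics
{'time': np.float64(0.0), 'joints': array([-1.386,  0.399,  0.045,  1.538, -0.019,  1.207, -0.051]), 'joint_velocities': array([-0.001, -0.002,  0.001, -0.003, -0.001, -0.002, -0.001]), 'tau': array([ -0.001, -47.512,   1.364, -25.422,   0.011,   0.009,  -0.   ]), 'eef_pos': array([0.182, 0.623, 0.23 ]), 'eef_rot': array([ 0.001,  0.8  ,  0.6  , -0.001]), 'contact_force': array([-0.415, -0.131,  0.858]), 'wrist_torque': array([ 0.006, -0.009, -0.002]), 'finger_gap': np.float64(1.002)}
top 565.3146546335952 319.875845769895 245.94165095584046 [[0.01475964648753742, -0.995690675398745, 0.09155452888609147, 0.3921197058361871], [-0.9997832538059747, -0.013351446315885411, 0.015974488737105882, -0.012333032374699167], [-0.01468326410239974, -0.09177046259698846, -0.9956719258621456, 1.5408891659329258], [0.0, 0.0, 0.0, 1.0]]
top press [271.1 316.7] 0.94 [0.34  0.142]
top press [335. 213.] 0.66 [ 0.625 -0.028]
top press [392.4 167.2] 0.62 [ 0.755 -0.185]
top strip1 [408.5 240.7] 0.97 [ 0.551 -0.23 ]
top strip1 [336.  214.6] 0.69 [ 0.621 -0.031]
top stock_pad [430.5 238.7] 0.75 [ 0.55
[... 1845 characters left out ...]
.48 ]
side crank_grip [325.7 205.6] 0.64 [0.784 0.302]
side crank_grip [213.2 218.6] 0.47 [0.396 0.42 ]
side crank_hub [216.9 228.7] 0.68 [0.385 0.355]
side crank_hub [341.  213.7] 0.65 [0.804 0.229]
side file [341.8 226.9] 0.73 [0.764 0.157]
side hammer [292.9 387.2] 0.71 [ 0.302 -0.373]
side hammer [190.6 230.1] 0.28 [0.304 0.39 ]
side brush [192.  230.1] 0.69 [0.308 0.388]
side ring_cone [372.5 250. ] 0.66 [ 0.782 -0.004]
side dish [407.3 406.3] 0.73 [ 0.512 -0.553]
side dish [368.1 327.5] 0.73 [ 0.575 -0.291]
side dish [371.2 249.5] 0.37 [0.78 0.  ]
side ring_box [220.8 205.4] 0.71 [0.451 0.488]
side ring_box [271.6 222.3] 0.39 [0.566 0.299]
side pliers [398.2 285.2] 0.64 [ 0.751 -0.187]
```

View pics/top0.png

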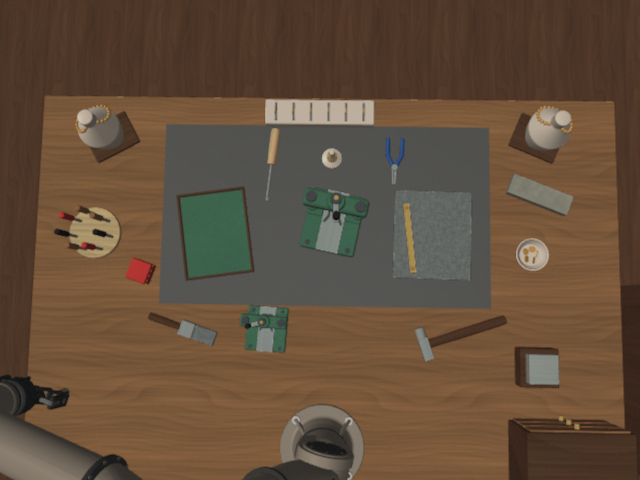

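View pics/side0.png

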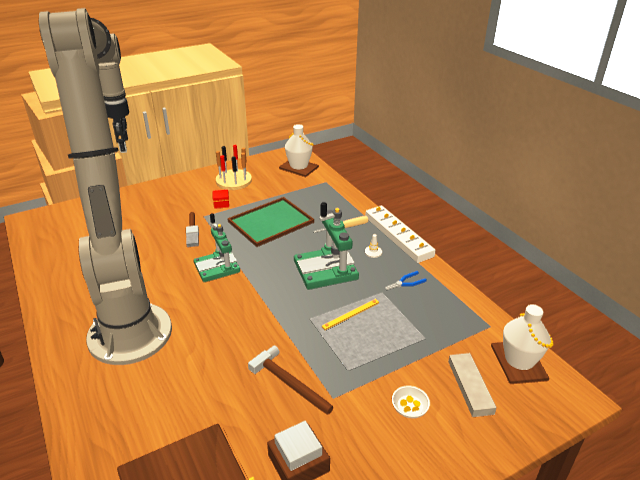

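The top view shows the larger press at (335,218), its small look-alike at (265,328), the strip on the pad at (409,238) and the tray at (215,235). In the side view the same presses are at (327,255) and (217,250). The larger press is the one I want, so I check it in one close crop.

Run:
```python
from h import *
np.set_printoptions(precision=4,suppress=True)
P={}
for c in ['top','side']: P[c]=bot.read_camera(c)
t,s=P['top'],P['side']
a=cv2.resize(t['frame'][170:270,285:385],None,fx=4,fy=4,interpolation=2); b=cv2.resize(s['frame'][190:290,280:380],None,fx=4,fy=4,interpolation=2)
cv2.imwrite('pics/crop1.png',np.hstack([a,b]))
for n in ['stop_face','arch','punch','crank_grip','crank_hub','strip1']:
  A=[r for r in bot.pinpoint(n,t) if r['uv'][0]>300]; B=[r for r in bot.pinpoint(n,s) if r['uv'][0]>300]
  for x in A[:2]:
    for y in B[:2]:
      X,e=tri([ray(t,x['uv']),ray(s,y['uv'])]); print(n,X,np.round(e,4),round(x['confidence'],2),round(y['confidence'],2),np.round(x['uv']),np.round(y['uv']))
for n in ['tray','stock_pad','strip1']:
  for r in bot.regions_of(n,t)[:2]:
    ct=max(cv2.findContours(r['mask'].astype(np.uint8),0,1)[0],key=cv2.contourArea)
    box=cv2.boxPoints(cv2.minAreaRect(ct)); z=0.010 if n!='tray' else .016
    Q=np.array([at_z(t,u,z)[:2] for u in box]); print(n,round(r['confidence'],2),Q.round(3).tolist(),Q.mean(0))
    d=[Q[1]-Q[0],Q[2]-Q[1]]; print([ (np.linalg.norm(v).round(3),np.degrees(np.arctan2(v[1],v[0])).round(1)) for v in d])
o=bot.get_obs(); w=bot.read_camera('wrist'); print(np.array(w['hand_eye']),w['fx'],w['cx'],w['cy'])
```

```text
stop_face [ 0.6413 -0.0303  0.022 ] [0.0009 0.0009] 0.82 0.62 [336. 206.] [339. 262.]
stop_face [ 0.5945 -0.0228  0.2381] [0.013 0.013] 0.82 0.59 [336. 206.] [322. 206.]
arch [ 0.6222 -0.0196  0.1315] [0.0011 0.0011] 0.57 0.96 [332. 206.] [333. 233.]
punch [ 0.6314 -0.0306  0.0485] [0.0004 0.0004] 0.52 0.68 [336. 208.] [337. 256.]
punch [ 0.7278 -0.0814 -0.0762] [0.0905 0.0905] 0.52 0.68 [336. 208.] [399. 285.]
crank_grip [ 0.5968 -0.0194  0.2348] [0.0128 0.0128] 0.66 0.4 [335. 205.] [322. 206.]
crank_grip [ 0.6305 -0.0294  0.1547] [0.0094 0.0094] 0.66 0.39 [335. 205.] [341. 227.]
crank_hub [ 0.6319 -0.1364  0.2791] [0.0657 0.0657] 0.69 0.74 [396. 165.] [336. 216.]
crank_hub [ 0.6301 -0.0224  0.1917] [0.0011 0.0011] 0.59 0.74 [334. 199.] [336. 216.]
strip1 [ 0.5617 -0.2304  0.0083] [0.0023 0.0023] 0.84 0.6 [409. 237.] [353. 313.]
strip1 [ 0.5295 -0.1914  0.2712] [0.0015 0.0015] 0.84 0.29 [409. 237.] [337. 232.]
tray 0.6 [[0.671, 0.413], [0.697, 0.222], [0.461, 0.188], [0.436, 0.376]] [0.566  0.2998]
[(np.float64(0.193), np.float64(-82.4)), (np.float64(0.238), np.float64(-171.8))]
stock_pad 0.71 [[0.451, -0.183], [0.694, -0.19], [0.689, -0.403], [0.448, -0.393]] [ 0.5705 -0.2923]
[(np.float64(0.242), np.float64(-1.6)), (np.float64(0.213), np.float64(-91.1))]
strip1 0.97 [[0.653, -0.211], [0.655, -0.228], [0.467, -0.247], [0.465, -0.231]] [ 0.5597 -0.2292]
[(np.float64(0.017), np.float64(-83.4)), (np.float64(0.189), np.float64(-174.2))]
[[ 1.      0.0003  0.0014  0.0009]
 [-0.0007  0.949   0.3152 -0.0807]
 [-0.0012 -0.3152  0.949  -0.1434]
 [ 0.      0.      0.      1.    ]] 355.2064166196722 316.25972322183975 232.9723197975806
```

View pics/crop1.png

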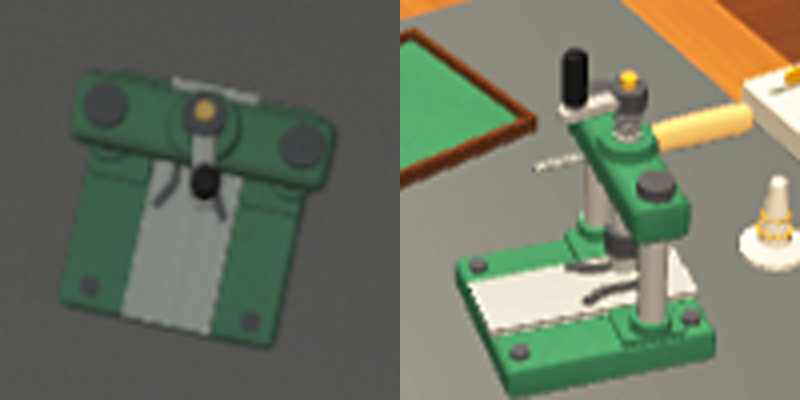

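The crop shows the larger press, with its hub cap at top px (336,198) and the black grip at (336,215), pointing to the loading side. Its yaw is about -12°. I move over it to look with the wrist camera.

Call:
step_arm --commands '[{"linear":[0.5,-0.87,0.3],"angular":[0,0,0],"grip":1},{"linear":[1,-1.74,0.6],"angular":[0,0,0],"grip":1},{"linear":[1.5,-2.6,0.9],"angular":[0,0,0],"grip":1},{"linear":[2,-3.48,1.2],"angular":[0,0,0],"grip":1},{"linear":[2.5,-4.35,1.5],"angular":[0,0,0],"grip":1}]'

```text
time: 3.22
eef_pos: [0.3321, 0.3626, 0.3217]
eef_rot: [-0.0, 0.8, 0.6, 0.001]
contact_force: [1.3, 0.3, -0.3]
finger_gap: 0.998
```

Call:
step_arm --commands '[{"linear":[0.5,-0.87,0],"angular":[0,0,0],"grip":1},{"linear":[1,-1.74,0.1],"angular":[0,0,0],"grip":1},{"linear":[1.5,-2.6,0.1],"angular":[0,0,0],"grip":1},{"linear":[2,-3.48,0.1],"angular":[0,0,0],"grip":1},{"linear":[2.5,-4.35,0.2],"angular":[0,0,0],"grip":1}]'

```text
time: 3.85
eef_pos: [0.4816, 0.1016, 0.333]
eef_rot: [-0.0, 0.8, 0.6, 0.0]
contact_force: [1.2, 1.3, 0.4]
finger_gap: 1.0
```

Call:
step_arm --commands '[{"linear":[0.5,-0.87,0],"angular":[0,0,0],"grip":1},{"linear":[0.92,-1.7,0],"angular":[0,0,0],"grip":1},{"linear":[0.92,-1.7,0],"angular":[0,0,0],"grip":1},{"linear":[0.92,-1.7,0],"angular":[0,0,0],"grip":1}]'

```text
time: 4.35
eef_pos: [0.5362, 0.0022, 0.3327]
eef_rot: [-0.001, 0.8, 0.6, 0.0]
contact_force: [-0.7, -0.1, 0.2]
finger_gap: 1.0
```

```bash
cat > look.py <<'E'
from h import *
import sys
np.set_printoptions(precision=4,suppress=True)
o=bot.get_obs(); w=bot.read_camera('wrist'); cv2.imwrite('pics/'+sys.argv[1]+'.png',w['frame'])
print(o['eef_pos'],o['joints'],o['contact_force'],o['time'])
for a in sys.argv[2:]:
    n,z=a.split(':')
    for r in bot.pinpoint(n,w)[:2]: print(n,np.round(r['uv']),round(r['confidence'],2),at_z(w,r['uv'],float(z),o)[:2])
E
python3 look.py w1 stop_face:.035 punch:.045 crank_grip:.19 crank_hub:.19 arch:.125 press:0
```

```text
[0.5362 0.0022 0.3327] [-0.6181  0.1503  0.6104  1.6712 -0.0891  1.3483  1.2941] [-0.7254 -0.0956  0.1898] 4.35
stop_face [315. 268.] 0.75 [ 0.6468 -0.0302]
punch [318. 256.] 0.94 [ 0.6283 -0.0198]
punch [159. 237.] 0.74 [ 0.5455 -0.2082]
crank_grip [297. 302.] 0.92 [ 0.6088 -0.036 ]
crank_hub [314. 328.] 0.88 [ 0.6396 -0.0282]
crank_hub [317. 248.] 0.46 [ 0.564  -0.0034]
arch [313. 289.] 0.76 [ 0.6327 -0.0277]
press [314. 250.] 0.76 [ 0.6339 -0.0273]
```

View pics/w1.png

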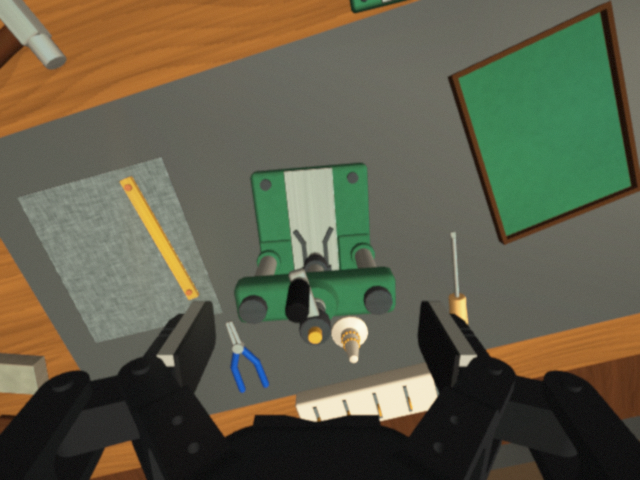

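Run:
```python
from h import *
np.set_printoptions(precision=4,suppress=True)
t=bot.read_camera('top'); s=bot.read_camera('side'); o=bot.get_obs(); w=bot.read_camera('wrist')
def T(a,b,c): 
    X,e=tri([ray(t,a),ray(s,b),ray(w,c,o)]); print(X,np.round(e,4)); return X
T((336.2,197.6),(337.3,209.5),(315.5,336))  # brass cap
T((336,215.2),(323.6,203),(297,316)) # grip top
for n,a,b,z in [('front corners',(252,171),(367,164),.03),('bolts',(253,307),(378,298),.16),('bedL',(286,171),(299,252),.035),('bedR',(334,168),(336,238),.035)]:
    A,B=at_z(w,a,z,o),at_z(w,b,z,o); d=B-A; print(n,A,B,(A+B)/2,np.degrees(np.arctan2(d[1],d[0])))
m=bot.regions_of('crank_grip',w)
for r in m[:2]:
    ys,xs=np.nonzero(r['mask']); print('grip mask',r['confidence'],xs.min(),xs.max(),ys.min(),ys.max())
# per-camera predicted pixels for press model
yaw=np.radians(-12); X0=np.array([.632,-.027,0])
for l,q in dict(c1=(-115,75,25),c2=(-115,-75,25),stop=(13,0,35),post1=(0,62,157),post2=(0,-62,157)).items():
    x,y,z=np.array(q)/1e3; X=X0+[x*np.cos(yaw)-y*np.sin(yaw),x*np.sin(yaw)+y*np.cos(yaw),z]; print(l,proj(w,X,o),proj(t,X),proj(s,X))
```

```text
[ 0.6303 -0.0265  0.2157] [0.0017 0.0002 0.0018]
[ 0.5841 -0.0269  0.2529] [0.0022 0.0008 0.0027]
front corners [ 0.5007 -0.0698  0.03  ] [0.5323 0.0704 0.03  ] [0.5165 0.0003 0.03  ] 77.28023095722764
bolts [ 0.6178 -0.0866  0.16  ] [0.643  0.0366 0.16  ] [ 0.6304 -0.025   0.16  ] 78.42289660057783
bedL [ 0.5119 -0.0284  0.035 ] [ 0.6192 -0.0444  0.035 ] [ 0.5656 -0.0364  0.035 ] -8.517863355854224
bedR [0.5249 0.0296 0.035 ] [0.6139 0.0081 0.035 ] [0.5694 0.0189 0.035 ] -13.61609592222064
grip mask 0.75 286 310 278 322
grip mask 0.65 449 466 232 318
c1 [366.8566 165.6475] [298.2769 244.3242] [293.9303 254.1016]
c2 [248.5865 174.3338] [352.6408 256.608 ] [307.5082 283.8472]
stop [314.9643 266.0564] [335.9213 203.9467] [340.5527 258.2757]
post1 [375.0259 298.8776] [311.0369 195.412 ] [330.8093 215.1148]
post2 [253.0106 306.8568] [359.9101 206.2958] [344.5372 237.9442]
```

Call:
step_arm --commands '[{"linear":[0.4,-0.25,-0.3],"angular":[0,0,0],"grip":1},{"linear":[0.82,-0.48,-0.5],"angular":[0,0,0],"grip":1},{"linear":[0.82,-0.48,-0.8],"angular":[0,0,0],"grip":0.8},{"linear":[0.82,-0.48,-1.3],"angular":[0,0,0],"grip":0.7},{"linear":[0.82,-0.48,-1.83],"angular":[0,0,0],"grip":0.7}]' --grip_force 40

```text
time: 5.52
eef_pos: [0.585, -0.0267, 0.222]
eef_rot: [-0.0, 0.8, 0.6, 0.0]
contact_force: [1.1, 0.4, 0.0]
finger_gap: 0.699
```

Call:
step_arm --commands '[{"linear":[0,0,0],"angular":[0,0,0],"grip":0.7},{"linear":[0,0,0],"angular":[0,0,0],"grip":0},{"linear":[0,0,0],"angular":[0,0,0],"grip":0},{"linear":[0,0,0],"angular":[0,0,0],"grip":0},{"linear":[0,0,0],"angular":[0,0,0],"grip":0}]'

```text
time: 6.15
eef_pos: [0.5864, -0.0274, 0.2246]
eef_rot: [0.0, 0.8, 0.6, 0.001]
contact_force: [-0.5, -0.1, 6.1]
finger_gap: 0.193
```

```bash
python3 look.py w2; python3 -c "
import cv2,numpy as np
from workcell import bot
s=bot.read_camera('side')['frame'][160:310,250:400]
cv2.imwrite('pics/c2.png',np.hstack([cv2.resize(s,(450,450),interpolation=2),cv2.resize(cv2.imread('pics/w2.png'),(350,262)).copy() if 0 else np.pad(cv2.resize(cv2.imread('pics/w2.png'),(350,262)),((0,188),(0,0),(0,0)))]))"
```

```text
[ 0.5864 -0.0274  0.2246] [-0.5075  0.3386  0.613   1.7152 -0.2116  1.152   1.452 ] [-0.4728 -0.1121  6.1169] 6.15
```

View pics/c2.png

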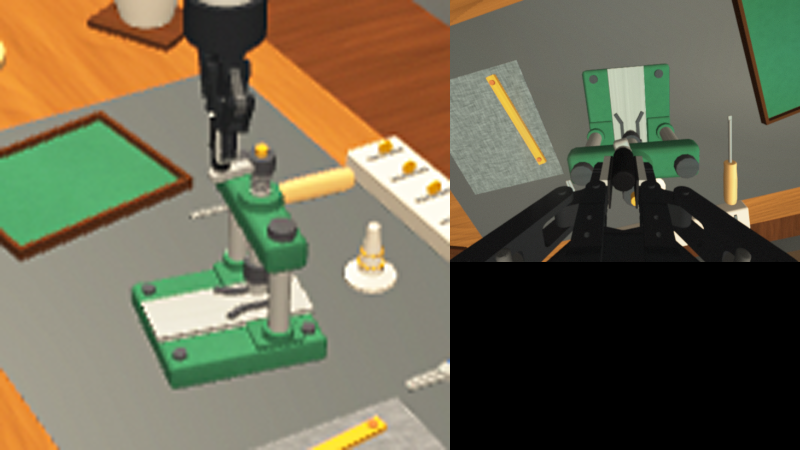

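The side crop shows the grip between the fingers, but the tips pressed on the crank arm with about 6 N as they closed. I reopen slightly, lift 6 mm, close again and crank to about 130°.

Call:
step_arm --commands '[{"linear":[0,0,0],"angular":[0,0,0],"grip":0.35},{"linear":[0,0,0.1],"angular":[0,0,0],"grip":0.35},{"linear":[0,0,0.1],"angular":[0,0,0],"grip":0.0},{"linear":[0,0,0.1],"angular":[0,0,0],"grip":0},{"linear":[0,0,0.1],"angular":[0,0,0],"grip":0}]'

```text
time: 6.88
eef_pos: [0.5859, -0.0273, 0.2297]
eef_rot: [0.0, 0.8, 0.6, 0.001]
contact_force: [-1.1, -0.1, 6.3]
finger_gap: 0.192
```

Call:
step_arm --commands '[{"linear":[0.01,0.13,-0.01],"angular":[0,0,0],"grip":0},{"linear":[0.045,0.257,-0.02],"angular":[0,0,0],"grip":0},{"linear":[0.1,0.375,-0.03],"angular":[0,0,0],"grip":0},{"linear":[0.175,0.482,-0.04],"angular":[0,0,0],"grip":0},{"linear":[0.268,0.575,-0.045],"angular":[0,0,0],"grip":0}]'

```text
time: 7.5
eef_pos: [0.6017, 0.0073, 0.227]
eef_rot: [-0.0, 0.8, 0.6, 0.0]
contact_force: [-2.3, 0.3, 5.0]
finger_gap: 0.19
```

Call:
step_arm --commands '[{"linear":[0,0,0],"angular":[0,0,0],"grip":0},{"linear":[0,0,0],"angular":[0,0,0],"grip":0}]'

```text
time: 7.75
eef_pos: [0.6023, 0.008, 0.2269]
eef_rot: [0.0, 0.8, 0.6, 0.001]
contact_force: [0.1, 1.4, 5.1]
finger_gap: 0.19
```

Call:
step_arm --commands '[{"linear":[0.055,0.04,-0.005],"angular":[0,0,0],"grip":0},{"linear":[0.107,0.075,-0.01],"angular":[0,0,0],"grip":0},{"linear":[0.107,0.075,-0.01],"angular":[0,0,0],"grip":0}]'

```text
time: 8.12
eef_pos: [0.6084, 0.012, 0.2264]
eef_rot: [-0.0, 0.8, 0.6, 0.001]
contact_force: [-0.5, 1.6, 7.5]
finger_gap: 0.19
```

Call:
step_arm --commands '[{"linear":[0.03,0.015,0],"angular":[0,0,0],"grip":0},{"linear":[0.058,0.03,-0.005],"angular":[0,0,0],"grip":0},{"linear":[0.058,0.03,-0.005],"angular":[0,0,0],"grip":0}]'

```text
time: 8.5
eef_pos: [0.6108, 0.0132, 0.2262]
eef_rot: [-0.001, 0.8, 0.6, -0.001]
contact_force: [-3.8, 0.3, 8.1]
finger_gap: 0.192
```

Call:
step_arm --commands '[{"linear":[0.03,0.013,0],"angular":[0,0,0],"grip":0},{"linear":[0.061,0.025,-0.005],"angular":[0,0,0],"grip":0},{"linear":[0.061,0.025,-0.005],"angular":[0,0,0],"grip":0}]'

```text
time: 8.88
eef_pos: [0.6124, 0.0137, 0.2262]
eef_rot: [-0.002, 0.8, 0.6, -0.003]
contact_force: [-8.6, 0.5, 13.0]
finger_gap: 0.19
```

Call:
step_arm --commands '[{"linear":[0.03,0.01,0.02],"angular":[0,0,0],"grip":0},{"linear":[0.055,0.02,0.04],"angular":[0,0,0],"grip":0},{"linear":[0.055,0.02,0.04],"angular":[0,0,0],"grip":0}]'

```text
time: 9.25
eef_pos: [0.6132, 0.0139, 0.2264]
eef_rot: [-0.003, 0.8, 0.599, -0.006]
contact_force: [-10.2, -2.0, 8.3]
finger_gap: 0.191
```

Run:
```python
from h import *
o=bot.get_obs(); print(o['eef_pos'],o['contact_force'],o['wrist_torque'])
t=bot.read_camera('top');s=bot.read_camera('side'); cv2.imwrite('pics/c3.png',np.hstack([cv2.resize(t['frame'][180:250,300:370],(400,400),interpolation=2),cv2.resize(s['frame'][180:280,290:390],(400,400),interpolation=2)]))
```

```text
[0.61323671 0.01394606 0.22635508] [-10.2431833   -2.044874     8.33513595] [-0.44661781  2.37513209  0.03693353]
```

View pics/c3.png

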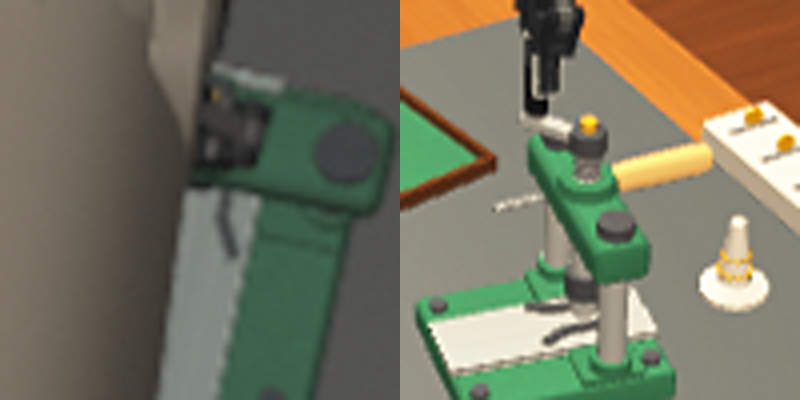

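The side crop shows the crank against its stop near world 116°, and the force is 10.4 N tangential, so the press is zeroed. Now I back off half a turn.

Call:
step_arm --commands '[{"linear":[-0.282,-0.148,0.007],"angular":[0,0,0],"grip":0},{"linear":[-0.415,-0.293,0.02],"angular":[0,0,0],"grip":0},{"linear":[-0.505,-0.467,0.035],"angular":[0,0,0],"grip":0},{"linear":[-0.547,-0.658,0.048],"angular":[0,0,0],"grip":0},{"linear":[-0.538,-0.853,0.062],"angular":[0,0,0],"grip":0}]'

```text
time: 9.98
eef_pos: [0.586, -0.035, 0.2304]
eef_rot: [-0.001, 0.8, 0.6, -0.0]
contact_force: [4.9, 2.2, -8.7]
finger_gap: 0.193
```

Call:
step_arm --commands '[{"linear":[0.059,-0.187,0.014],"angular":[0,0,0],"grip":0},{"linear":[0.164,-0.352,0.028],"angular":[0,0,0],"grip":0},{"linear":[0.309,-0.484,0.042],"angular":[0,0,0],"grip":0},{"linear":[0.482,-0.575,0.056],"angular":[0,0,0],"grip":0},{"linear":[0.673,-0.617,0.07],"angular":[0,0,0],"grip":0}]'

```text
time: 10.6
eef_pos: [0.6261, -0.0721, 0.2346]
eef_rot: [-0.001, 0.8, 0.6, -0.001]
contact_force: [-1.2, 4.5, -10.2]
finger_gap: 0.197
```

Call:
step_arm --commands '[{"linear":[0.196,0.009,0.014],"angular":[0,0,0],"grip":0},{"linear":[0.382,0.068,0.028],"angular":[0,0,0],"grip":0},{"linear":[0.382,0.068,0.028],"angular":[0,0,0],"grip":0},{"linear":[0.382,0.068,0.028],"angular":[0,0,0],"grip":0}]'

```text
time: 11.1
eef_pos: [0.6498, -0.0676, 0.2367]
eef_rot: [0.0, 0.8, 0.6, 0.0]
contact_force: [-0.1, 2.8, -13.8]
finger_gap: 0.194
```

Call:
step_arm --commands '[{"linear":[0,0,0],"angular":[0,0,0],"grip":0.5},{"linear":[0,0,0],"angular":[0,0,0],"grip":0.5},{"linear":[0,0,0.5],"angular":[0,0,0],"grip":0.5},{"linear":[0,0,1.2],"angular":[0,0,0],"grip":0.6},{"linear":[0,0,1.6],"angular":[0,0,0],"grip":0.6}]'

```text
time: 11.72
eef_pos: [0.6509, -0.07, 0.3382]
eef_rot: [0.003, 0.8, 0.599, 0.003]
contact_force: [-0.6, -1.0, -0.1]
finger_gap: 0.602
```

Call:
step_arm --commands '[{"linear":[-0.5,-0.7,0],"angular":[0,0,1],"grip":0.7},{"linear":[-1.1,-1.4,-0.1],"angular":[0,0,2.4],"grip":0.7},{"linear":[-1.65,-2.1,-0.5],"angular":[0,0,3.6],"grip":0.7},{"linear":[-2.16,-2.76,-1],"angular":[0,0,4.42],"grip":0.7},{"linear":[-2.16,-2.76,-1.4],"angular":[0,0,4.42],"grip":0.7}]'

```text
time: 12.35
eef_pos: [0.5168, -0.2404, 0.2512]
eef_rot: [0.003, 0.674, 0.739, 0.0]
contact_force: [1.0, 0.2, -0.2]
finger_gap: 0.7
```

Call:
step_arm --commands '[{"linear":[0,0,0],"angular":[0,0,0],"grip":0.7},{"linear":[0,0,0],"angular":[0,0,0],"grip":0.7}]'

```text
time: 12.6
eef_pos: [0.5214, -0.2338, 0.2512]
eef_rot: [0.002, 0.67, 0.743, 0.001]
contact_force: [1.0, -0.3, 0.9]
finger_gap: 0.697
```

```bash
cat > strip.py <<'E'
from h import *
np.set_printoptions(precision=4,suppress=True)
def strip_pose(z=0.011,cam='wrist',verbose=True):
    o=bot.get_obs(); w=bot.read_camera(cam); out=[]
    for r in bot.regions_of('strip1',w)[:3]:
        ct=max(cv2.findContours(r['mask'].astype(np.uint8),0,1)[0],key=cv2.contourArea)[:,0,:].astype(float)
        Q=np.array([at_z(w,u,z,o)[:2] for u in ct]).astype(np.float32)
        (c,sz,a)=cv2.minAreaRect(Q*1000); b=cv2.boxPoints((c,sz,a)); d=max([b[1]-b[0],b[2]-b[1]],key=np.linalg.norm)
        yaw=(np.degrees(np.arctan2(d[1],d[0]))+90)%180-90
        out.append((np.array(c)/1000,yaw,np.array(sz),r['confidence']))
        if verbose: print('strip',np.array(c)/1000,'yaw',round(float(yaw),2),'size',np.round(sz,1),round(r['confidence'],2))
    return o,w,out
E
python3 - <<'E'
from strip import *
o,w,_=strip_pose()
print(o['eef_pos'],o['eef_rot'],o['joints'],o['contact_force'])
for r in bot.pinpoint('strip1',w)[:3]: print(r['uv'],r['confidence'],at_z(w,r['uv'],.003,o))
s=bot.read_camera('side'); t=bot.read_camera('top')
a=cv2.resize(s['frame'][120:330,200:410],(400,400),interpolation=2); b=cv2.resize(w['frame'],(400,300)); c=np.pad(b,((0,100),(0,0),(0,0)))
cv2.imwrite('pics/c4.png',np.hstack([a,c]))
for r in bot.pinpoint('crank_grip',s)[:2]: print('grip',r)
for r in bot.pinpoint('crank_hub',s)[:2]: print('hub',r)
E
```

```text
strip [ 0.5573 -0.2282] yaw 6.09 size [189.9  17.7] 0.83
[ 0.5214 -0.2338  0.2512] [0.0017 0.6698 0.7425 0.0007] [-0.163   0.2843  0.6299  1.7186 -0.1792  1.193   2.1874] [ 1.0157 -0.29    0.8844]
[316.6, 220.3] 0.56 [ 0.5565 -0.229   0.003 ]
grip {'uv': [214.4, 217.5], 'confidence': 0.63}
grip {'uv': [292.2, 385.5], 'confidence': 0.54}
hub {'uv': [190.6, 229.5], 'confidence': 0.67}
hub {'uv': [219.9, 229.4], 'confidence': 0.52}
```

View pics/c4.png

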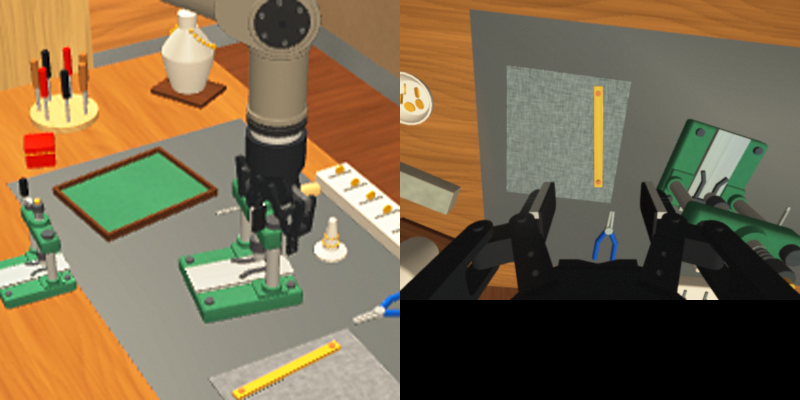

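One strip is present, and no camera body is visible on the hand. The strip centre is (0.557,-0.2285) with yaw 6°. I grasp it now.

Call:
step_arm --commands '[{"linear":[0.3,0.04,-0.9],"angular":[0,0,0],"grip":0.5},{"linear":[0.593,0.088,-1.8],"angular":[0,0,0],"grip":0.5},{"linear":[0.593,0.088,-2.8],"angular":[0,0,0],"grip":0.5},{"linear":[0.593,0.088,-3.7],"angular":[0,0,0],"grip":0.5},{"linear":[0.593,0.088,-4.1],"angular":[0,0,0],"grip":0.5}]' --grip_force 80

```text
time: 13.58
eef_pos: [0.5534, -0.2271, 0.0006]
eef_rot: [-0.003, 0.67, 0.743, -0.001]
contact_force: [-32.6, 14.8, 156.1]
finger_gap: 0.498
```

Call:
step_arm --commands '[{"linear":[0,0,0],"angular":[0,0,0],"grip":0.5},{"linear":[0,0,0],"angular":[0,0,0],"grip":0},{"linear":[0,0,0],"angular":[0,0,0],"grip":0},{"linear":[0,0,0],"angular":[0,0,0],"grip":0},{"linear":[0,0,0],"angular":[0,0,0],"grip":0}]'

```text
time: 14.2
eef_pos: [0.556, -0.2286, 0.0038]
eef_rot: [0.001, 0.67, 0.742, 0.0]
contact_force: [-0.5, -0.5, 4.5]
finger_gap: 0.156
```

Run:
```python
from strip import *
o,w,_=strip_pose()
print(o['eef_pos'],o['contact_force'],o['wrist_torque'],o['finger_gap']); cv2.imwrite('pics/c5.png',w['frame'])
```

```text
strip [ 0.5405 -0.2291] yaw 5.92 size [153.8  16. ] 0.85
strip [ 0.595  -0.0875] yaw 21.95 size [111.2  39.3] 0.21
[ 0.556  -0.2286  0.0038] [-0.5158 -0.5026  4.4796] [-0.1035  0.0746  0.0454] 0.1563507043712229
```

View pics/c5.png

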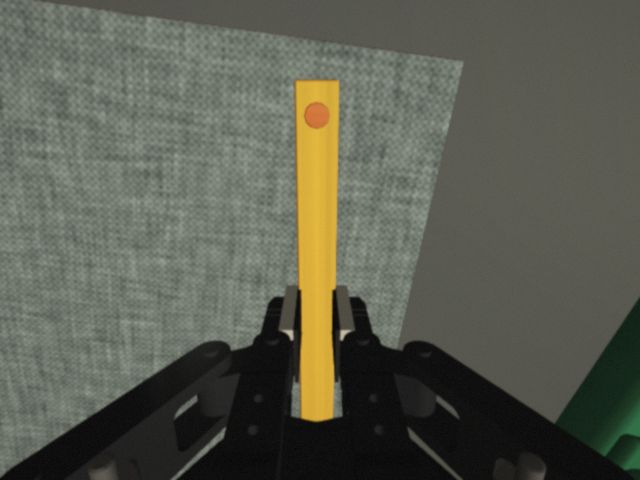

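The strip is held with its rivet visible at (316,115). The descent peaked at 156 N on the pad, which I did not intend, so I will make all contacts slowly from here. Next I lift and go to the front of the channel.

Call:
step_arm --commands '[{"linear":[0,0,0.4],"angular":[0,0,0],"grip":0},{"linear":[-0.2,0,1.1],"angular":[0,0,0],"grip":0},{"linear":[-0.8,0,1.8],"angular":[0,0,0],"grip":0},{"linear":[-1.4,0.3,2.4],"angular":[0,0,0],"grip":0},{"linear":[-1.85,1.1,2.4],"angular":[0,0,0],"grip":0}]'

```text
time: 14.92
eef_pos: [0.4442, -0.1643, 0.149]
eef_rot: [0.002, 0.672, 0.74, 0.001]
contact_force: [1.6, 2.5, -2.1]
finger_gap: 0.158
```

Call:
step_arm --commands '[{"linear":[0,0.8,0],"angular":[0,0,-1],"grip":0},{"linear":[0,1.6,0],"angular":[0,0,-2.2],"grip":0},{"linear":[0,2.4,0],"angular":[0,0,-3.2],"grip":0},{"linear":[0,2.93,-0.1],"angular":[0,0,-3.59],"grip":0},{"linear":[0,2.93,-0.3],"angular":[0,0,-3.59],"grip":0}]'

```text
time: 15.55
eef_pos: [0.444, 0.0167, 0.1285]
eef_rot: [-0.001, 0.776, 0.631, 0.0]
contact_force: [0.7, -1.0, -2.8]
finger_gap: 0.153
```

Call:
step_arm --commands '[{"linear":[0,0,-0.3],"angular":[0,0,0],"grip":0},{"linear":[0,0,-0.6],"angular":[0,0,0],"grip":0},{"linear":[0,0,-0.8],"angular":[0,0,0],"grip":0},{"linear":[0,0,-0.8],"angular":[0,0,0],"grip":0}]'

```text
time: 16.05
eef_pos: [0.4434, 0.0127, 0.0801]
eef_rot: [-0.0, 0.778, 0.628, -0.001]
contact_force: [-0.4, 0.7, -3.2]
finger_gap: 0.151
```

Run:
```python
from strip import *
o,w,_=strip_pose(z=o_z if 0 else .09)
print(o['eef_pos'],o['eef_rot'],o['joints'],o['contact_force'],o['finger_gap'])
q=o['eef_rot']; print('toolx az',np.degrees(2*np.arctan2(q[2],q[1])))
s=bot.read_camera('side'); t=bot.read_camera('top')
cv2.imwrite('pics/c6.png',np.hstack([cv2.resize(t['frame'][180:280,280:380],(380,380),interpolation=2),cv2.resize(w['frame'],(420,315))]) if 0 else np.hstack([cv2.resize(s['frame'][170:310,230:370],(380,380),interpolation=2),cv2.resize(w['frame'][:,60:580],(412,380))]))
```

```text
strip [0.4265 0.0173] yaw -12.18 size [ 15.9 150. ] 0.83
[0.4434 0.0127 0.0801] [-0.0005  0.7781  0.6282 -0.0014] [-0.5943  0.2566  0.5336  2.1759 -0.1883  0.7552  1.4215] [-0.3666  0.7378 -3.1979] 0.15076944758457128
toolx az 77.8279195380841
```

View pics/c6.png

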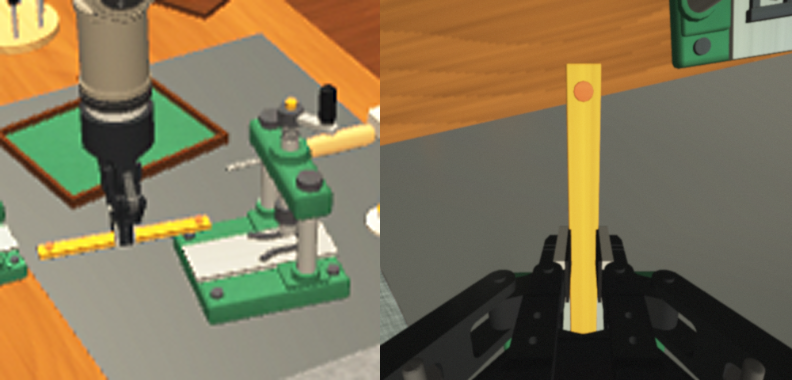

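Call:
step_arm --commands '[{"linear":[0,0.01,-0.3],"angular":[0,0,0],"grip":0},{"linear":[0,0.01,-0.5],"angular":[0,0,0],"grip":0},{"linear":[0,0.01,-0.62],"angular":[0,0,0],"grip":0},{"linear":[0,0.01,-0.68],"angular":[0,0,0],"grip":0},{"linear":[0,0.01,-0.68],"angular":[0,0,0],"grip":0}]'

```text
time: 16.88
eef_pos: [0.4446, 0.0141, 0.0403]
eef_rot: [-0.0, 0.778, 0.629, -0.0]
contact_force: [0.7, 0.1, -2.2]
finger_gap: 0.153
```

Call:
step_arm --commands '[{"linear":[0.2,-0.043,0],"angular":[0,0,0],"grip":0},{"linear":[0.6,-0.128,0],"angular":[0,0,0],"grip":0},{"linear":[0.95,-0.202,0],"angular":[0,0,0],"grip":0},{"linear":[1.2,-0.255,0],"angular":[0,0,0],"grip":0},{"linear":[1.2,-0.255,0],"angular":[0,0,0],"grip":0}]'

```text
time: 17.5
eef_pos: [0.518, -0.0016, 0.0406]
eef_rot: [0.001, 0.778, 0.628, 0.0]
contact_force: [-1.0, 0.3, -2.2]
finger_gap: 0.155
```

Call:
step_arm --commands '[{"linear":[0.15,-0.032,0],"angular":[0,0,0],"grip":0},{"linear":[0.3,-0.064,0],"angular":[0,0,0],"grip":0},{"linear":[0.4,-0.085,0],"angular":[0,0,0],"grip":0},{"linear":[0.5,-0.106,0],"angular":[0,0,0],"grip":0},{"linear":[0.5,-0.106,0],"angular":[0,0,0],"grip":0}]'

```text
time: 18.12
eef_pos: [0.5467, -0.0077, 0.0403]
eef_rot: [-0.0, 0.778, 0.629, -0.0]
contact_force: [0.3, 0.7, -2.0]
finger_gap: 0.156
```

```bash
cat > pf.py <<'E'
from h import *
np.set_printoptions(precision=4,suppress=True)
X0=np.array([.631,-.0265]);c,s=np.cos(np.radians(-12)),np.sin(np.radians(-12))
def P(p): v=np.array(p)[:2]-X0; return np.array([c*v[0]+s*v[1],-s*v[0]+c*v[1]])
def W(x,y): return X0+[c*x-s*y,s*x+c*y]
if __name__=='__main__':
    o=bot.get_obs(); f=o['contact_force']; print('press xy',P(o['eef_pos']),'z',o['eef_pos'][2],'F',f,'T',o['wrist_torque'],'gap',o['finger_gap'],'t',o['time'],'q',o['joints'])
E
python3 pf.py
```

```text
press xy [-0.0864  0.0009] z 0.04025628947336985 F [ 0.276   0.7097 -2.0194] T [ 0.0405 -0.0018  0.0208] gap 0.15616068218580115 t 18.125 q [-0.4364  0.4866  0.4689  1.9692 -0.313   0.7564  1.5751]
```

Call:
step_arm --commands '[{"linear":[0,0,-0.04],"angular":[0,0,0],"grip":0},{"linear":[0.025,-0.005,-0.05],"angular":[0,0,0],"grip":0},{"linear":[0.05,-0.011,-0.05],"angular":[0,0,0],"grip":0},{"linear":[0.07,-0.015,-0.05],"angular":[0,0,0],"grip":0},{"linear":[0.07,-0.015,-0.05],"angular":[0,0,0],"grip":0}]'

```text
time: 18.75
eef_pos: [0.5473, -0.0078, 0.0363]
eef_rot: [-0.003, 0.778, 0.629, -0.002]
contact_force: [-7.1, 1.0, 0.3]
finger_gap: 0.154
```

Call:
step_arm --commands '[{"linear":[0.025,-0.005,0],"angular":[0,0,0],"grip":0},{"linear":[0.05,-0.01,0],"angular":[0,0,0],"grip":0},{"linear":[0.05,-0.01,0],"angular":[0,0,0],"grip":0}]'

```text
time: 19.12
eef_pos: [0.5473, -0.0079, 0.036]
eef_rot: [-0.005, 0.778, 0.629, -0.004]
contact_force: [-12.4, 3.3, 4.8]
finger_gap: 0.154
```

Call:
step_arm --commands '[{"linear":[0.025,-0.005,0],"angular":[0,0,0],"grip":0},{"linear":[0.05,-0.01,0],"angular":[0,0,0],"grip":0},{"linear":[0.05,-0.01,0],"angular":[0,0,0],"grip":0}]'

```text
time: 19.5
eef_pos: [0.5473, -0.0079, 0.0359]
eef_rot: [-0.008, 0.778, 0.629, -0.006]
contact_force: [-18.2, 3.6, 13.2]
finger_gap: 0.153
```

```bash
python3 pf.py
```

```text
press xy [-0.0858  0.0008] z 0.03594234699632277 F [-18.2346   3.61    13.1532] T [0.7991 3.798  0.0528] gap 0.15298875294944234 t 19.5 q [-0.425   0.5038  0.4628  1.9538 -0.3195  0.7763  1.5833]
```

Call:
step_arm --commands '[{"linear":[-0.14,0.03,0],"angular":[0,0,0],"grip":0},{"linear":[-0.14,0.03,-0.015],"angular":[0,0,0],"grip":0},{"linear":[-0.14,0.03,-0.015],"angular":[0,0,0],"grip":0},{"linear":[-0.14,0.03,-0.015],"angular":[0,0,0],"grip":0.5},{"linear":[-0.14,0.03,-0.015],"angular":[0,0,0],"grip":0.5}]'

```text
time: 20.12
eef_pos: [0.5507, -0.0082, 0.0374]
eef_rot: [0.002, 0.778, 0.628, 0.002]
contact_force: [-0.1, -0.0, 0.1]
finger_gap: 0.5
```

Call:
step_arm --commands '[{"linear":[0,0,0],"angular":[0,0,0],"grip":0.5},{"linear":[0,0,0.4],"angular":[0,0,0],"grip":0.5},{"linear":[0,0,1.3],"angular":[0,0,0],"grip":0.5},{"linear":[0,0,2.3],"angular":[0,0,0],"grip":0.6},{"linear":[0,0,3.3],"angular":[0,0,0],"grip":0.6}]'

```text
time: 20.75
eef_pos: [0.5486, -0.008, 0.2367]
eef_rot: [0.0, 0.778, 0.628, 0.001]
contact_force: [0.8, 0.9, -1.4]
finger_gap: 0.594
```

Call:
step_arm --commands '[{"linear":[0,0,0.8],"angular":[0,0,0],"grip":0.6},{"linear":[0,0,1.7],"angular":[0,0,0],"grip":0.6},{"linear":[0,0,1.7],"angular":[0,0,0],"grip":0.6},{"linear":[0,0,1.7],"angular":[0,0,0],"grip":0.6}]'

```text
time: 21.25
eef_pos: [0.5482, -0.0079, 0.3361]
eef_rot: [-0.0, 0.778, 0.629, 0.0]
contact_force: [0.1, 0.4, -0.5]
finger_gap: 0.597
```

Run:
```python
from strip import *
from pf import P
o,w,r=strip_pose(z=.043)
print(o['eef_pos'],[P(x[0]) for x in r])
for n,z in [('stop_face',.035),('crank_grip',.248),('crank_hub',.2)]:
    for q in bot.pinpoint(n,w)[:2]: print(n,np.round(q['uv']),round(q['confidence'],2),P(at_z(w,q['uv'],z,o)))
s=bot.read_camera('side')
cv2.imwrite('pics/c7.png',np.hstack([cv2.resize(s['frame'][190:290,280:380],(380,380),interpolation=2),cv2.resize(w['frame'][100:400,160:480],(405,380))]))
```

```text
strip [ 0.5409 -0.0047] yaw -11.82 size [ 16.7 172. ] 0.79
[ 0.5482 -0.0079  0.3361] [array([-0.0927,  0.0026])]
stop_face [315. 255.] 0.73 [0.0138 0.0007]
stop_face [269. 364.] 0.56 [ 0.1903 -0.0694]
crank_grip [269. 367.] 0.89 [ 0.022 -0.035]
crank_grip [318. 255.] 0.44 [-0.0726  0.0036]
crank_hub [315. 320.] 0.87 [0.0098 0.0007]
```

View pics/c7.png

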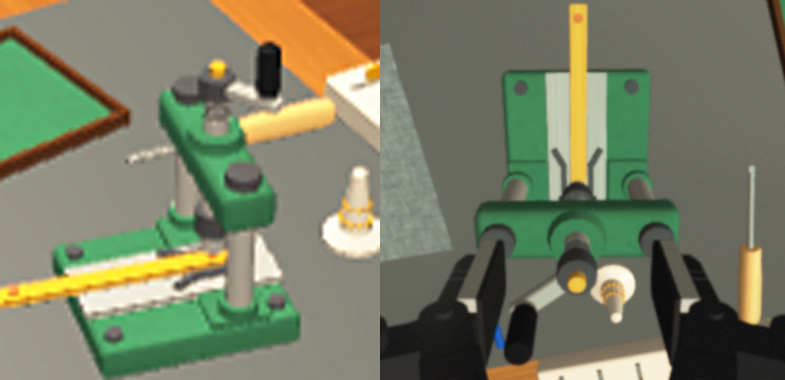

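The picture shows the strip in the channel under the punch. The crank grip is at the half-turn position. I go to the crank.

Call:
step_arm --commands '[{"linear":[0.6,-0.35,0],"angular":[0,0,0],"grip":0.55},{"linear":[1.2,-0.7,0],"angular":[0,0,0],"grip":0.5},{"linear":[1.69,-0.99,0],"angular":[0,0,0],"grip":0.5},{"linear":[1.69,-0.99,-0.4],"angular":[0,0,0],"grip":0.5},{"linear":[1.69,-0.99,-0.8],"angular":[0,0,0],"grip":0.5}]' --grip_force 50

```text
time: 22.18
eef_pos: [0.65, -0.0678, 0.287]
eef_rot: [-0.0, 0.778, 0.628, -0.0]
contact_force: [0.0, -0.6, -0.5]
finger_gap: 0.501
```

Call:
step_arm --commands '[{"linear":[0,0,-0.4],"angular":[0,0,0],"grip":0.5},{"linear":[0,0,-0.7],"angular":[0,0,0],"grip":0.5},{"linear":[0,0,-0.83],"angular":[0,0,0],"grip":0.5},{"linear":[0,0,-0.83],"angular":[0,0,0],"grip":0},{"linear":[0,0,-0.83],"angular":[0,0,0],"grip":0}]'

```text
time: 22.8
eef_pos: [0.6501, -0.0672, 0.2394]
eef_rot: [0.0, 0.778, 0.629, 0.001]
contact_force: [-0.0, -0.1, -0.9]
finger_gap: 0.183
```

Call:
step_arm --commands '[{"linear":[0,0,0],"angular":[0,0,0],"grip":0},{"linear":[0,0,0],"angular":[0,0,0],"grip":0}]'

```text
time: 23.05
eef_pos: [0.6501, -0.0673, 0.2394]
eef_rot: [0.0, 0.778, 0.629, 0.001]
contact_force: [-0.6, -0.2, 0.0]
finger_gap: 0.183
```

Grip held. Now I crank down half a turn and feel for the stop.

Call:
step_arm --commands '[{"linear":[-0.187,-0.059,-0.014],"angular":[0,0,0],"grip":0},{"linear":[-0.382,-0.068,-0.028],"angular":[0,0,0],"grip":0},{"linear":[-0.574,-0.025,-0.042],"angular":[0,0,0],"grip":0},{"linear":[-0.747,0.065,-0.056],"angular":[0,0,0],"grip":0},{"linear":[-0.892,0.198,-0.07],"angular":[0,0,0],"grip":0}]'

```text
time: 23.68
eef_pos: [0.5956, -0.0555, 0.235]
eef_rot: [0.0, 0.778, 0.628, 0.0]
contact_force: [0.7, -0.9, 5.4]
finger_gap: 0.188
```

Call:
step_arm --commands '[{"linear":[-0.105,0.165,-0.014],"angular":[0,0,0],"grip":0},{"linear":[-0.164,0.352,-0.028],"angular":[0,0,0],"grip":0},{"linear":[-0.173,0.548,-0.042],"angular":[0,0,0],"grip":0},{"linear":[-0.13,0.739,-0.056],"angular":[0,0,0],"grip":0},{"linear":[-0.04,0.912,-0.07],"angular":[0,0,0],"grip":0}]'

```text
time: 24.3
eef_pos: [0.5929, -0.0011, 0.2309]
eef_rot: [0.0, 0.778, 0.629, -0.001]
contact_force: [-1.6, -2.4, 6.8]
finger_gap: 0.188
```

Call:
step_arm --commands '[{"linear":[0.132,0.144,-0.014],"angular":[0,0,0],"grip":0},{"linear":[0.239,0.219,-0.023],"angular":[0,0,0],"grip":0},{"linear":[0.321,0.26,-0.028],"angular":[0,0,0],"grip":0},{"linear":[0.383,0.283,-0.028],"angular":[0,0,0],"grip":0},{"linear":[0.433,0.298,-0.028],"angular":[0,0,0],"grip":0}]'

```text
time: 24.92
eef_pos: [0.6141, 0.0151, 0.2292]
eef_rot: [-0.003, 0.778, 0.628, -0.006]
contact_force: [-16.0, -3.5, 16.7]
finger_gap: 0.19
```

Call:
step_arm --commands '[{"linear":[0,0,0],"angular":[0,0,0],"grip":0},{"linear":[0,0,0],"angular":[0,0,0],"grip":0},{"linear":[0,0,0],"angular":[0,0,0],"grip":0}]'

```text
time: 25.3
eef_pos: [0.6137, 0.015, 0.2292]
eef_rot: [-0.003, 0.778, 0.628, -0.006]
contact_force: [-13.7, -3.1, 15.2]
finger_gap: 0.184
```

The stop is felt at 14 N, at the same crank position as when zeroing. I back off half a turn.

Call:
step_arm --commands '[{"linear":[-0.301,-0.153,0.03],"angular":[0,0,0],"grip":0},{"linear":[-0.433,-0.298,0.05],"angular":[0,0,0],"grip":0},{"linear":[-0.523,-0.471,0.065],"angular":[0,0,0],"grip":0},{"linear":[-0.566,-0.662,0.08],"angular":[0,0,0],"grip":0},{"linear":[-0.557,-0.858,0.095],"angular":[0,0,0],"grip":0}]'

```text
time: 25.92
eef_pos: [0.5857, -0.0339, 0.2335]
eef_rot: [-0.001, 0.778, 0.629, -0.0]
contact_force: [1.5, 1.9, -6.0]
finger_gap: 0.187
```

Call:
step_arm --commands '[{"linear":[0.059,-0.187,0.014],"angular":[0,0,0],"grip":0},{"linear":[0.164,-0.352,0.028],"angular":[0,0,0],"grip":0},{"linear":[0.309,-0.484,0.042],"angular":[0,0,0],"grip":0},{"linear":[0.482,-0.575,0.056],"angular":[0,0,0],"grip":0},{"linear":[0.673,-0.617,0.07],"angular":[0,0,0],"grip":0}]'

```text
time: 26.55
eef_pos: [0.6265, -0.0718, 0.2378]
eef_rot: [-0.001, 0.778, 0.628, -0.001]
contact_force: [-1.6, 2.1, -6.5]
finger_gap: 0.18
```

Call:
step_arm --commands '[{"linear":[0.196,0.009,0.014],"angular":[0,0,0],"grip":0},{"linear":[0.382,0.068,0.028],"angular":[0,0,0],"grip":0},{"linear":[0.382,0.068,0.028],"angular":[0,0,0],"grip":0},{"linear":[0.382,0.068,0.028],"angular":[0,0,0],"grip":0.5},{"linear":[0.382,0.068,0.028],"angular":[0,0,0],"grip":0.5}]'

```text
time: 27.18
eef_pos: [0.6511, -0.0684, 0.2426]
eef_rot: [0.002, 0.778, 0.628, 0.002]
contact_force: [0.3, -0.4, -0.7]
finger_gap: 0.497
```

Call:
step_arm --commands '[{"linear":[0,0,0.5],"angular":[0,0,0],"grip":0.5},{"linear":[0,0,1.2],"angular":[0,0,0],"grip":0.6},{"linear":[0,0,1.6],"angular":[0,0,0],"grip":0.6}]'

```text
time: 27.55
eef_pos: [0.6509, -0.0685, 0.3406]
eef_rot: [0.002, 0.778, 0.628, 0.002]
contact_force: [0.0, -0.2, 0.3]
finger_gap: 0.597
```

Call:
step_arm --commands '[{"linear":[-0.6,0.35,0],"angular":[0,0,0],"grip":0.55},{"linear":[-1.2,0.7,0],"angular":[0,0,0],"grip":0.5},{"linear":[-1.7,0.99,0],"angular":[0,0,0],"grip":0.5},{"linear":[-1.7,0.99,0],"angular":[0,0,0],"grip":0.5},{"linear":[-1.7,0.99,0],"angular":[0,0,0],"grip":0.5}]'

```text
time: 28.18
eef_pos: [0.5486, -0.0086, 0.3375]
eef_rot: [0.001, 0.778, 0.628, 0.001]
contact_force: [-0.1, 0.3, -0.4]
finger_gap: 0.501
```

Run:
```python
from strip import *
from pf import P
o,w,r=strip_pose(z=.043)
print(o['eef_pos'],[P(x[0]) for x in r],o['joints'])
for n,z in [('stop_face',.035),('crank_grip',.248),('crank_hub',.2)]:
    for q in bot.pinpoint(n,w)[:2]: print(n,np.round(q['uv']),round(q['confidence'],2),P(at_z(w,q['uv'],z,o)))
cv2.imwrite('pics/w8.png',w['frame'])
```

```text
strip [ 0.5413 -0.0053] yaw -11.76 size [ 16.5 172.3] 0.7
strip [ 0.6717 -0.0354] yaw -1.85 size [221.3 338.9] 0.24
[ 0.5486 -0.0086  0.3375] [array([-0.0921,  0.0021]), array([ 0.0417, -0.0002])] [-0.5923  0.174   0.6181  1.6389 -0.1031  1.358   1.3989]
stop_face [314. 253.] 0.75 [ 0.0133 -0.0007]
crank_grip [269. 364.] 0.63 [ 0.021  -0.0357]
crank_grip [451. 287.] 0.3 [-0.0455  0.0995]
crank_hub [315. 315.] 0.6 [0.007 0.   ]
```

Call:
step_arm --commands '[{"linear":[0,0,-0.9],"angular":[0,0,0],"grip":0.5},{"linear":[0,0,-1.9],"angular":[0,0,0],"grip":0.5},{"linear":[0,0,-2.9],"angular":[0,0,0],"grip":0.5},{"linear":[0,0,-3.7],"angular":[0,0,0],"grip":0.5},{"linear":[0,0,-4.2],"angular":[0,0,0],"grip":0.5}]' --grip_force 80

```text
time: 29.05
eef_pos: [0.5465, -0.0083, 0.0813]
eef_rot: [-0.001, 0.778, 0.628, -0.002]
contact_force: [-0.4, 0.2, 0.4]
finger_gap: 0.504
```

Call:
step_arm --commands '[{"linear":[0,0,-0.35],"angular":[0,0,0],"grip":0.5},{"linear":[0,0,-0.58],"angular":[0,0,0],"grip":0.5},{"linear":[0,0,-0.72],"angular":[0,0,0],"grip":0.5},{"linear":[0,0,-0.79],"angular":[0,0,0],"grip":0.5},{"linear":[0,0,-0.79],"angular":[0,0,0],"grip":0.5}]'

```text
time: 29.68
eef_pos: [0.548, -0.0078, 0.0371]
eef_rot: [0.0, 0.778, 0.629, 0.0]
contact_force: [-0.1, -0.2, 0.1]
finger_gap: 0.499
```

Call:
step_arm --commands '[{"linear":[0,0,0],"angular":[0,0,0],"grip":0.3},{"linear":[0,0,0],"angular":[0,0,0],"grip":0},{"linear":[0,0,0],"angular":[0,0,0],"grip":0},{"linear":[0,0,0],"angular":[0,0,0],"grip":0}]'

```text
time: 30.18
eef_pos: [0.5481, -0.0078, 0.0377]
eef_rot: [0.0, 0.778, 0.629, 0.001]
contact_force: [-2.8, -0.8, 5.2]
finger_gap: 0.15
```

```bash
python3 pf.py
```

```text
press xy [-0.0849  0.0011] z 0.037659331911504425 F [-2.8087 -0.8207  5.1746] T [0.0444 0.3495 0.0002] gap 0.14966870080381675 t 30.175 q [-0.4592  0.4993  0.5006  1.9687 -0.3426  0.7553  1.6018]
```

Call:
step_arm --commands '[{"linear":[0,0,0.04],"angular":[0,0,0],"grip":0},{"linear":[-0.2,0.043,0.04],"angular":[0,0,0],"grip":0},{"linear":[-0.7,0.149,0.04],"angular":[0,0,0],"grip":0},{"linear":[-1.2,0.255,0.04],"angular":[0,0,0],"grip":0},{"linear":[-1.71,0.364,0.04],"angular":[0,0,0],"grip":0}]'

```text
time: 30.8
eef_pos: [0.4426, 0.0143, 0.0387]
eef_rot: [-0.001, 0.778, 0.629, -0.001]
contact_force: [-0.4, 0.5, -1.8]
finger_gap: 0.153
```

Call:
step_arm --commands '[{"linear":[0,0,0.7],"angular":[0,0,0],"grip":0},{"linear":[0,0,1.4],"angular":[0,0,0],"grip":0},{"linear":[0,0,1.8],"angular":[0,0,-2],"grip":0},{"linear":[0,0,1.8],"angular":[0,0,-4],"grip":0},{"linear":[0,0,1.8],"angular":[0,0,-6],"grip":0}]'

```text
time: 31.42
eef_pos: [0.4437, 0.0143, 0.1469]
eef_rot: [-0.001, 0.915, 0.403, -0.0]
contact_force: [-0.3, -0.1, -2.9]
finger_gap: 0.151
```

Call:
step_arm --commands '[{"linear":[0,0,0],"angular":[0,0,-2],"grip":0},{"linear":[0,0,0],"angular":[0,0,-4],"grip":0},{"linear":[0,0,0],"angular":[0,0,-6],"grip":0},{"linear":[0,0,0],"angular":[0,0,-8],"grip":0},{"linear":[0,0,0],"angular":[0,0,-10],"grip":0}]'

```text
time: 32.05
eef_pos: [0.4434, 0.0141, 0.1464]
eef_rot: [-0.0, 1.0, -0.021, -0.001]
contact_force: [-0.6, 0.0, -1.7]
finger_gap: 0.152
```

Call:
step_arm --commands '[{"linear":[0,0,0],"angular":[0,0,-2],"grip":0},{"linear":[0,0,0],"angular":[0,0,-4],"grip":0},{"linear":[0,0,0],"angular":[0,0,-6],"grip":0},{"linear":[0,0,0],"angular":[0,0,-8],"grip":0},{"linear":[0,0,0],"angular":[0,0,-10],"grip":0}]'

```text
time: 32.67
eef_pos: [0.4434, 0.0142, 0.1464]
eef_rot: [0.0, 0.897, -0.442, -0.001]
contact_force: [0.4, 0.5, -2.1]
finger_gap: 0.15
```

Call:
step_arm --commands '[{"linear":[0,0,0],"angular":[0,0,-2],"grip":0},{"linear":[0,0,0],"angular":[0,0,-4],"grip":0},{"linear":[0,0,0],"angular":[0,0,-6],"grip":0},{"linear":[0,0,0],"angular":[0,0,-8],"grip":0},{"linear":[0,0,0],"angular":[0,0,-10],"grip":0}]'

```text
time: 33.3
eef_pos: [0.4434, 0.0143, 0.1464]
eef_rot: [-0.0, -0.626, 0.779, 0.001]
contact_force: [-0.0, -0.2, -1.9]
finger_gap: 0.147
```

```bash
python3 pf.py
python3 - <<'E'
from strip import *
from pf import P
o,w,r=strip_pose(z=.155); q=o['eef_rot']; print('toolx az',np.degrees(2*np.arctan2(q[2],q[1])))
s=bot.read_camera('side')
cv2.imwrite('pics/c9.png',np.hstack([cv2.resize(s['frame'][170:310,230:370],(380,380),interpolation=2),cv2.resize(w['frame'],(420,315)) if 0 else cv2.resize(w['frame'][:,60:580],(412,380))]))
E
```

```text
press xy [-0.192   0.0009] z 0.14639225868718683 F [-0.0476 -0.2301 -1.8719] T [0.014  0.0155 0.0607] gap 0.14692191649914965 t 33.3 q [-1.1608  0.2878  1.2026  2.1236 -0.3349  0.9414 -1.5575]
strip [0.4607 0.0115] yaw -12.6 size [ 16. 153.] 0.84
toolx az 257.573079597535
```

View pics/c9.png

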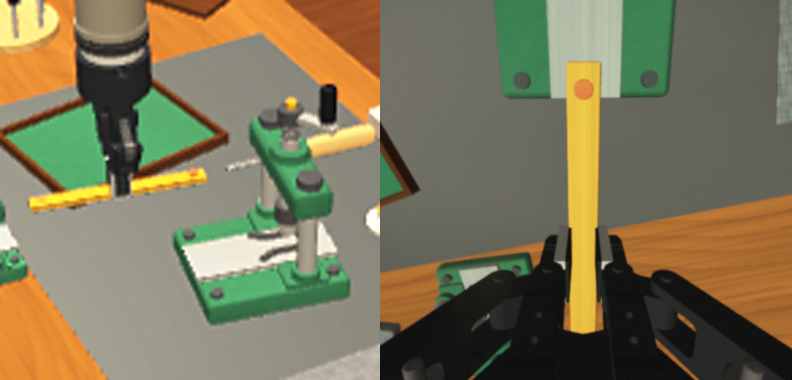

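Side and wrist crops show the strip turned end for end, with the proud rivet facing the press. I go in.

Call:
step_arm --commands '[{"linear":[0,0,-0.6],"angular":[0,0,0.1],"grip":0},{"linear":[0,0,-1.1],"angular":[0,0,0.1],"grip":0},{"linear":[0,0,-1.5],"angular":[0,0,0.1],"grip":0},{"linear":[0,0,-1.77],"angular":[0,0,0.1],"grip":0},{"linear":[0,0,-1.77],"angular":[0,0,0.1],"grip":0}]'

```text
time: 34.08
eef_pos: [0.4436, 0.014, 0.0401]
eef_rot: [-0.001, -0.633, 0.774, 0.001]
contact_force: [-0.2, 0.3, -2.6]
finger_gap: 0.151
```

Call:
step_arm --commands '[{"linear":[0.2,-0.043,0],"angular":[0,0,0],"grip":0},{"linear":[0.6,-0.128,0],"angular":[0,0,0],"grip":0},{"linear":[0.95,-0.202,0],"angular":[0,0,0],"grip":0},{"linear":[1.2,-0.255,0],"angular":[0,0,0],"grip":0},{"linear":[1.2,-0.255,0],"angular":[0,0,0],"grip":0}]'

```text
time: 34.7
eef_pos: [0.5187, -0.0016, 0.0416]
eef_rot: [0.001, -0.632, 0.775, -0.001]
contact_force: [-0.6, 0.5, -2.1]
finger_gap: 0.149
```

Call:
step_arm --commands '[{"linear":[0.15,-0.032,0],"angular":[0,0,0],"grip":0},{"linear":[0.3,-0.064,0],"angular":[0,0,0],"grip":0},{"linear":[0.4,-0.085,0],"angular":[0,0,0],"grip":0},{"linear":[0.47,-0.1,0],"angular":[0,0,0],"grip":0},{"linear":[0.47,-0.1,0],"angular":[0,0,0],"grip":0}]'

```text
time: 35.33
eef_pos: [0.5455, -0.0074, 0.0409]
eef_rot: [-0.0, -0.632, 0.775, -0.0]
contact_force: [0.7, 0.2, -1.8]
finger_gap: 0.147
```

```bash
python3 pf.py
```

```text
press xy [-0.0876  0.0009] z 0.04094363627354618 F [ 0.6539  0.1626 -1.7533] T [-0.0067 -0.0099 -0.0106] gap 0.14734068981245577 t 35.325 q [-0.7189  0.6136  0.8634  1.9783 -0.6281  0.8397 -1.2779]
```

Call:
step_arm --commands '[{"linear":[0,0,-0.03],"angular":[0,0,0],"grip":0},{"linear":[0.025,-0.005,-0.04],"angular":[0,0,0],"grip":0},{"linear":[0.05,-0.011,-0.04],"angular":[0,0,0],"grip":0},{"linear":[0.07,-0.015,-0.04],"angular":[0,0,0],"grip":0},{"linear":[0.07,-0.015,-0.04],"angular":[0,0,0],"grip":0}]'

```text
time: 35.95
eef_pos: [0.5496, -0.0082, 0.0386]
eef_rot: [-0.0, -0.632, 0.775, -0.0]
contact_force: [-0.1, -0.1, -2.0]
finger_gap: 0.151
```

Call:
step_arm --commands '[{"linear":[0.03,-0.006,0],"angular":[0,0,0],"grip":0},{"linear":[0.06,-0.012,0],"angular":[0,0,0],"grip":0},{"linear":[0.06,-0.012,0],"angular":[0,0,0],"grip":0}]'

```text
time: 36.33
eef_pos: [0.5504, -0.0084, 0.0379]
eef_rot: [-0.002, -0.632, 0.775, 0.003]
contact_force: [-5.3, 0.8, 1.0]
finger_gap: 0.151
```

```bash
python3 pf.py
```

```text
press xy [-0.0827  0.001 ] z 0.037893106041114594 F [-5.2526  0.8322  0.9884] T [ 0.2314  1.1717 -0.0113] gap 0.15050737536134667 t 36.325 q [-0.7047  0.6273  0.855   1.9634 -0.6334  0.8484 -1.2733]
```

Call:
step_arm --commands '[{"linear":[-0.04,0.009,0],"angular":[0,0,0],"grip":0},{"linear":[-0.04,0.009,-0.02],"angular":[0,0,0],"grip":0},{"linear":[-0.04,0.009,-0.02],"angular":[0,0,0],"grip":0},{"linear":[-0.04,0.009,-0.02],"angular":[0,0,0],"grip":0.5},{"linear":[-0.04,0.009,-0.02],"angular":[0,0,0],"grip":0.5}]'

```text
time: 36.95
eef_pos: [0.5521, -0.0085, 0.0378]
eef_rot: [0.001, -0.632, 0.775, -0.001]
contact_force: [0.5, -0.2, 0.7]
finger_gap: 0.503
```

Call:
step_arm --commands '[{"linear":[0,0,0],"angular":[0,0,0],"grip":0.5},{"linear":[0,0,0.4],"angular":[0,0,0],"grip":0.5},{"linear":[0,0,1.3],"angular":[0,0,0],"grip":0.5},{"linear":[0,0,2.3],"angular":[0,0,0],"grip":0.6},{"linear":[0,0,3.3],"angular":[0,0,0],"grip":0.6}]'

```text
time: 37.58
eef_pos: [0.5508, -0.0084, 0.2373]
eef_rot: [0.0, -0.632, 0.775, -0.0]
contact_force: [0.5, 0.4, 0.0]
finger_gap: 0.6
```

Call:
step_arm --commands '[{"linear":[0,0,0.8],"angular":[0,0,0],"grip":0.6},{"linear":[0,0,1.67],"angular":[0,0,0],"grip":0.6},{"linear":[0,0,1.67],"angular":[0,0,0],"grip":0.6},{"linear":[0,0,1.67],"angular":[0,0,0],"grip":0.6}]'

```text
time: 38.08
eef_pos: [0.5505, -0.0082, 0.3351]
eef_rot: [0.0, -0.632, 0.775, 0.0]
contact_force: [1.2, 0.8, -0.1]
finger_gap: 0.599
```

```bash
python3 pf.py
python3 - <<'E'
from strip import *
from pf import P
for cam in ['wrist','side','top']:
    o,w,r=strip_pose(z=.043,cam=cam); print(cam,[P(x[0]) for x in r])
    if cam=='side': a=cv2.resize(w['frame'][190:290,280:380],(400,400),interpolation=2)
    if cam=='top': b=cv2.resize(w['frame'][170:270,285:385],(400,400),interpolation=2)
cv2.imwrite('pics/c10.png',np.hstack([a,b]))
E
```

```text
press xy [-0.0826  0.0012] z 0.3350677979381807 F [ 1.1684  0.8363 -0.072 ] T [ 0.0437  0.039  -0.0337] gap 0.5987861720574069 t 38.075 q [-0.9795  0.311   1.1681  1.6432 -0.2911  1.3815 -1.5463]
strip [0.5328 0.0124] yaw -21.71 size [ 18.1 146. ] 0.78
wrist [array([-0.1042,  0.0176])]
strip [0.5464 0.0007] yaw -20.99 size [ 24.3 180.3] 0.77
side [array([-0.0884,  0.009 ])]
strip [ 0.5393 -0.0648] yaw -12.52 size [37.5 71.6] 0.28
top [array([-0.0817, -0.0565])]
```

View pics/c10.png

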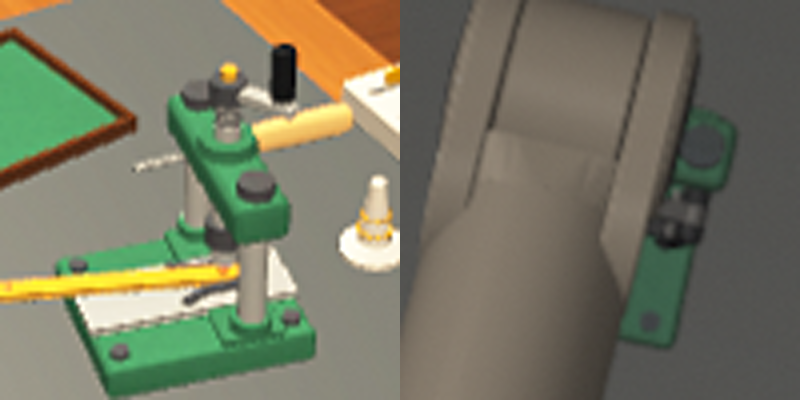

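The wrist and side views disagree with how I left the strip: it has been knocked askew, at yaw about -21.5° with its tail displaced to +y. I regrasp it aligned.

Call:
step_arm --commands '[{"linear":[0.033,0.195,-0.8],"angular":[0,0,-1.4],"grip":0.5},{"linear":[0.033,0.195,-1.8],"angular":[0,0,-1.95],"grip":0.5},{"linear":[0.033,0.195,-2.8],"angular":[0,0,-1.95],"grip":0.5},{"linear":[0.033,0.195,-3.4],"angular":[0,0,-1.95],"grip":0.5},{"linear":[0.033,0.195,-3.4],"angular":[0,0,-1.95],"grip":0.5}]'

```text
time: 39.0
eef_pos: [0.5503, 0.0034, 0.1289]
eef_rot: [-0.003, -0.564, 0.826, 0.001]
contact_force: [0.3, -0.7, 0.3]
finger_gap: 0.497
```

Call:
step_arm --commands '[{"linear":[0,0,0],"angular":[0,0,0],"grip":0.5},{"linear":[0,0,0],"angular":[0,0,0],"grip":0.5}]'

```text
time: 39.25
eef_pos: [0.5541, 0.0032, 0.1335]
eef_rot: [0.002, -0.564, 0.826, -0.001]
contact_force: [-0.2, -0.6, -1.4]
finger_gap: 0.496
```

```bash
python3 pf.py
python3 - <<'E'
from strip import *
from pf import P
o,w,r=strip_pose(z=.043); cv2.imwrite('pics/w11.png',w['frame']); q=o['eef_rot']; print('toolx az',np.degrees(2*np.arctan2(q[2],q[1])))
print(proj(w,np.r_[o['eef_pos'][:2],.043],o))
E
```

```text
press xy [-0.0814  0.0131] z 0.13348943768410323 F [-0.1594 -0.6354 -1.4454] T [-0.0067  0.0061  0.0155] gap 0.4961549975287956 t 39.25 q [-0.8505  0.5261  1.022   1.8963 -0.5295  1.0153 -1.5408]
strip [0.5226 0.0152] yaw -21.77 size [ 16.6 125.9] 0.91
strip [ 0.5571 -0.1873] yaw -5.49 size [ 50.7 161.3] 0.35
toolx az 248.65180140423337
[318.0518 238.1742]
```

View pics/w11.png

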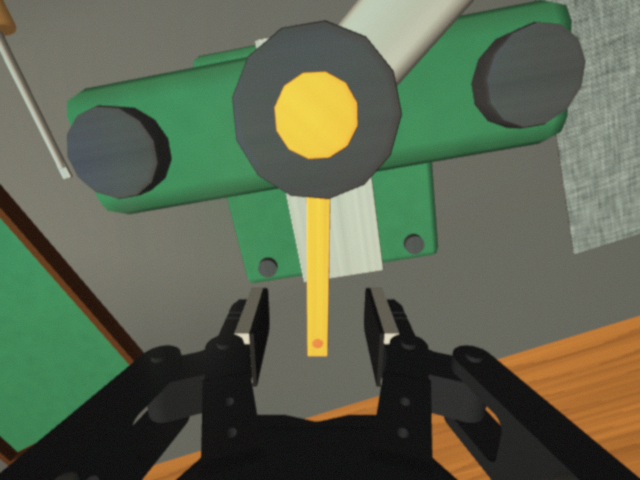

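The picture shows the strip aligned between the fingers at column 318. I grasp it, pull it back and square it.

Call:
step_arm --commands '[{"linear":[-0.02,0,-0.6],"angular":[0,0,0],"grip":0.5},{"linear":[-0.025,0,-1.1],"angular":[0,0,0],"grip":0.5},{"linear":[-0.025,0,-1.4],"angular":[0,0,0],"grip":0.5},{"linear":[-0.025,0,-1.59],"angular":[0,0,0],"grip":0.5},{"linear":[-0.025,0,-1.59],"angular":[0,0,0],"grip":0.5}]' --grip_force 80

```text
time: 39.98
eef_pos: [0.5512, 0.0033, 0.0361]
eef_rot: [-0.0, -0.564, 0.826, -0.0]
contact_force: [-0.1, -0.3, -0.3]
finger_gap: 0.502
```

Call:
step_arm --commands '[{"linear":[0,0,0],"angular":[0,0,0],"grip":0.3},{"linear":[0,0,0],"angular":[0,0,0],"grip":0},{"linear":[0,0,0],"angular":[0,0,0],"grip":0},{"linear":[0,0,0],"angular":[0,0,0],"grip":0}]'

```text
time: 40.48
eef_pos: [0.5519, 0.0032, 0.0374]
eef_rot: [0.001, -0.564, 0.826, -0.0]
contact_force: [-0.9, -0.2, 6.2]
finger_gap: 0.15
```

Call:
step_arm --commands '[{"linear":[0,0,0.03],"angular":[0,0,0],"grip":0},{"linear":[-0.15,0.06,0.04],"angular":[0,0,0],"grip":0},{"linear":[-0.5,0.2,0.04],"angular":[0,0,0],"grip":0},{"linear":[-0.9,0.36,0.04],"angular":[0,0,0],"grip":0},{"linear":[-1.24,0.5,0.05],"angular":[0,0,0],"grip":0}]'

```text
time: 41.1
eef_pos: [0.4745, 0.034, 0.0387]
eef_rot: [-0.001, -0.564, 0.826, 0.001]
contact_force: [-0.4, -0.9, -1.6]
finger_gap: 0.154
```

Call:
step_arm --commands '[{"linear":[-0.2,-0.05,0.1],"angular":[0,0,1],"grip":0},{"linear":[-0.45,-0.25,0.1],"angular":[0,0,1.95],"grip":0},{"linear":[-0.45,-0.25,0.1],"angular":[0,0,1.95],"grip":0},{"linear":[-0.45,-0.25,0.1],"angular":[0,0,1.95],"grip":0}]'

```text
time: 41.6
eef_pos: [0.4501, 0.019, 0.0452]
eef_rot: [0.0, -0.632, 0.775, -0.0]
contact_force: [0.8, 0.9, -2.4]
finger_gap: 0.153
```

```bash
python3 pf.py
python3 - <<'E'
from strip import *
from pf import P
o=bot.get_obs(); o,w,r=strip_pose(z=o['eef_pos'][2]+.006); cv2.imwrite('pics/w12.png',w['frame']); q=o['eef_rot']; print('toolx az',np.degrees(2*np.arctan2(q[2],q[1])))
from pf import P
for r_ in bot.recognise('strip1_rivet_a',w)[:3]: print(r_, P(at_z(w,r_['uv'],o['eef_pos'][2]+.012,o)))
E
```

```text
press xy [-0.1864  0.0069] z 0.04517608293584943 F [ 0.8254  0.9341 -2.3921] T [ 0.0361 -0.0709  0.0408] gap 0.15286906843503104 t 41.6 q [-0.905   0.4655  0.9365  2.1935 -0.5654  0.7415 -1.3596]
strip [0.4668 0.0164] yaw -11.6 size [ 16.6 156.7] 0.93
toolx az 258.3483267627542
```

Call:
step_arm --commands '[{"linear":[-0.02,-0.104,-0.05],"angular":[0,0,0],"grip":0},{"linear":[-0.02,-0.104,-0.09],"angular":[0,0,0],"grip":0},{"linear":[0.3,-0.17,-0.09],"angular":[0,0,0],"grip":0},{"linear":[0.7,-0.255,-0.09],"angular":[0,0,0],"grip":0},{"linear":[1.1,-0.34,-0.09],"angular":[0,0,0],"grip":0}]'

```text
time: 42.38
eef_pos: [0.5163, -0.0021, 0.0394]
eef_rot: [-0.0, -0.632, 0.775, 0.0]
contact_force: [1.0, 0.3, -1.8]
finger_gap: 0.148
```

Call:
step_arm --commands '[{"linear":[0.15,-0.032,0],"angular":[0,0,0],"grip":0},{"linear":[0.3,-0.064,0],"angular":[0,0,0],"grip":0},{"linear":[0.4,-0.085,0],"angular":[0,0,0],"grip":0},{"linear":[0.48,-0.1,0],"angular":[0,0,0],"grip":0},{"linear":[0.48,-0.1,0],"angular":[0,0,0],"grip":0}]'

```text
time: 43.0
eef_pos: [0.5446, -0.008, 0.0398]
eef_rot: [-0.0, -0.632, 0.775, -0.0]
contact_force: [0.6, -0.8, -1.2]
finger_gap: 0.153
```

```bash
python3 pf.py
```

```text
press xy [-0.0884  0.0002] z 0.039791300259375835 F [ 0.6474 -0.8197 -1.2056] T [ 0.0206  0.0187 -0.0306] gap 0.1534739643483336 t 43.0 q [-0.7117  0.6097  0.8533  1.9808 -0.622   0.8337 -1.2817]
```

Call:
step_arm --commands '[{"linear":[0,0,-0.03],"angular":[0,0,0],"grip":0},{"linear":[0.03,-0.006,-0.03],"angular":[0,0,0],"grip":0},{"linear":[0.06,-0.013,-0.03],"angular":[0,0,0],"grip":0},{"linear":[0.08,-0.017,-0.03],"angular":[0,0,0],"grip":0},{"linear":[0.08,-0.017,-0.03],"angular":[0,0,0],"grip":0}]'

```text
time: 43.62
eef_pos: [0.5493, -0.009, 0.0379]
eef_rot: [-0.0, -0.632, 0.775, 0.0]
contact_force: [0.3, 0.1, -2.8]
finger_gap: 0.148
```

Call:
step_arm --commands '[{"linear":[0.03,-0.006,0],"angular":[0,0,0],"grip":0},{"linear":[0.06,-0.012,0],"angular":[0,0,0],"grip":0},{"linear":[0.06,-0.012,0],"angular":[0,0,0],"grip":0}]'

```text
time: 44.0
eef_pos: [0.5494, -0.009, 0.0375]
eef_rot: [-0.002, -0.632, 0.775, 0.003]
contact_force: [-8.8, 1.7, 5.2]
finger_gap: 0.153
```

```bash
python3 pf.py
```

```text
press xy [-0.0835  0.0001] z 0.0374596698873472 F [-8.8498  1.7358  5.2312] T [0.4391 1.7673 0.0502] gap 0.1532451689525649 t 44.0 q [-0.6972  0.6233  0.8458  1.9643 -0.6262  0.8464 -1.2777]
```

Contact with the stop is made at x = -83.5 mm. I release and rise.

Call:
step_arm --commands '[{"linear":[-0.06,0.013,0],"angular":[0,0,0],"grip":0},{"linear":[-0.06,0.013,-0.01],"angular":[0,0,0],"grip":0},{"linear":[-0.06,0.013,-0.01],"angular":[0,0,0],"grip":0},{"linear":[-0.06,0.013,-0.01],"angular":[0,0,0],"grip":0.5},{"linear":[-0.06,0.013,-0.01],"angular":[0,0,0],"grip":0.5}]'

```text
time: 44.62
eef_pos: [0.5505, -0.0091, 0.0378]
eef_rot: [0.001, -0.632, 0.775, -0.001]
contact_force: [-0.2, 0.4, -0.7]
finger_gap: 0.5
```

Call:
step_arm --commands '[{"linear":[0,0,0],"angular":[0,0,0],"grip":0.5},{"linear":[0,0,0.4],"angular":[0,0,0],"grip":0.5},{"linear":[0,0,1.3],"angular":[0,0,0],"grip":0.5},{"linear":[0,0,2.3],"angular":[0,0,0],"grip":0.6},{"linear":[0,0,3.3],"angular":[0,0,0],"grip":0.6}]'

```text
time: 45.25
eef_pos: [0.5493, -0.0091, 0.2373]
eef_rot: [0.0, -0.632, 0.775, -0.0]
contact_force: [0.4, 2.6, -0.3]
finger_gap: 0.599
```

Call:
step_arm --commands '[{"linear":[0,0,0.8],"angular":[0,0,0],"grip":0.6},{"linear":[0,0,1.67],"angular":[0,0,0],"grip":0.6},{"linear":[0,0,1.67],"angular":[0,0,0],"grip":0.6},{"linear":[0,0,1.67],"angular":[0,0,0],"grip":0.6}]'

```text
time: 45.75
eef_pos: [0.5491, -0.0088, 0.3351]
eef_rot: [-0.0, -0.632, 0.775, 0.0]
contact_force: [-0.2, 0.2, -1.0]
finger_gap: 0.598
```

```bash
python3 pf.py
python3 - <<'E'
from strip import *
from pf import P
for cam in ['wrist','side']:
    o,w,r=strip_pose(z=.043,cam=cam); print(cam,[P(x[0]) for x in r])
    cv2.imwrite(f'pics/{cam}13.png',w['frame'])
E
```

```text
press xy [-0.0838  0.0002] z 0.3350878805739418 F [-0.2451  0.1643 -0.9566] T [-0.029   0.0264 -0.0671] gap 0.5978687389989014 t 45.75 q [-0.976   0.3019  1.1576  1.646  -0.2815  1.3793 -1.5539]
strip [ 0.5281 -0.004 ] yaw -11.83 size [ 14.9 142.2] 0.77
strip [ 0.7088 -0.1726] yaw -5.13 size [10.6 16.4] 0.26
wrist [array([-0.1054,  0.0006]), array([ 0.1065, -0.1267])]
strip [ 0.5403 -0.0105] yaw -11.16 size [ 27.9 179.3] 0.85
strip [0.7827 0.1833] yaw 60.29 size [132.9  74.8] 0.67
strip [ 0.7452 -0.2227] yaw 0.47 size [119.3  53.5] 0.4
side [array([-0.092 , -0.0032]), array([0.1048, 0.2368]), array([ 0.1525, -0.1682])]
```

Call:
step_arm --commands '[{"linear":[0.6,-0.35,0],"angular":[0,0,0],"grip":0.55},{"linear":[1.2,-0.7,0],"angular":[0,0,0],"grip":0.5},{"linear":[1.68,-0.978,0],"angular":[0,0,0],"grip":0.5},{"linear":[1.68,-0.978,-0.4],"angular":[0,0,0],"grip":0.5},{"linear":[1.68,-0.978,-0.8],"angular":[0,0,0],"grip":0.5}]' --grip_force 50

```text
time: 46.58
eef_pos: [0.6501, -0.0685, 0.2857]
eef_rot: [-0.001, -0.631, 0.775, 0.0]
contact_force: [0.1, 0.3, -0.6]
finger_gap: 0.503
```

Call:
step_arm --commands '[{"linear":[0,0,-0.4],"angular":[0,0,0],"grip":0.5},{"linear":[0,0,-0.7],"angular":[0,0,0],"grip":0.5},{"linear":[0,0,-0.82],"angular":[0,0,0],"grip":0.5},{"linear":[0,0,-0.82],"angular":[0,0,0],"grip":0},{"linear":[0,0,-0.82],"angular":[0,0,0],"grip":0}]'

```text
time: 47.2
eef_pos: [0.6505, -0.0672, 0.2391]
eef_rot: [0.001, -0.632, 0.775, -0.0]
contact_force: [-0.7, 1.4, -0.5]
finger_gap: 0.188
```

Call:
step_arm --commands '[{"linear":[0,0,0],"angular":[0,0,0],"grip":0},{"linear":[0,0,0],"angular":[0,0,0],"grip":0}]'

```text
time: 47.45
eef_pos: [0.6505, -0.0674, 0.239]
eef_rot: [0.001, -0.632, 0.775, -0.0]
contact_force: [0.7, 1.0, 1.5]
finger_gap: 0.187
```

```bash
python3 pf.py
python3 - <<'E'
from strip import *
from pf import P
o,w,r=strip_pose(z=.043,cam='side'); print([P(x[0]) for x in r])
E
```

```text
press xy [ 0.0276 -0.036 ] z 0.2390140943947171 F [0.6964 1.0326 1.4819] T [ 0.2366  0.096  -0.0263] gap 0.1867272413170728 t 47.45 q [-0.6119  0.5869  0.996   1.5345 -0.5046  1.2958 -1.327 ]
strip [ 0.5394 -0.011 ] yaw -11.7 size [ 26.1 175.2] 0.69
[array([-0.0929, -0.0039])]
```

Strip in place and crank grip held. I crank down.

Call:
step_arm --commands '[{"linear":[-0.187,-0.059,-0.014],"angular":[0,0,0],"grip":0},{"linear":[-0.382,-0.068,-0.028],"angular":[0,0,0],"grip":0},{"linear":[-0.574,-0.025,-0.042],"angular":[0,0,0],"grip":0},{"linear":[-0.747,0.065,-0.056],"angular":[0,0,0],"grip":0},{"linear":[-0.892,0.198,-0.07],"angular":[0,0,0],"grip":0}]'

```text
time: 48.18
eef_pos: [0.5959, -0.0564, 0.2347]
eef_rot: [-0.0, -0.632, 0.775, -0.001]
contact_force: [0.9, 0.1, 6.4]
finger_gap: 0.187
```

Call:
step_arm --commands '[{"linear":[-0.105,0.165,-0.014],"angular":[0,0,0],"grip":0},{"linear":[-0.164,0.352,-0.028],"angular":[0,0,0],"grip":0},{"linear":[-0.173,0.548,-0.042],"angular":[0,0,0],"grip":0},{"linear":[-0.13,0.739,-0.056],"angular":[0,0,0],"grip":0},{"linear":[-0.04,0.912,-0.07],"angular":[0,0,0],"grip":0}]'

```text
time: 48.8
eef_pos: [0.5926, -0.0022, 0.2307]
eef_rot: [-0.002, -0.632, 0.775, 0.0]
contact_force: [-3.5, -2.5, 9.1]
finger_gap: 0.19
```

Call:
step_arm --commands '[{"linear":[0.132,0.144,-0.014],"angular":[0,0,0],"grip":0},{"linear":[0.239,0.219,-0.023],"angular":[0,0,0],"grip":0},{"linear":[0.321,0.26,-0.028],"angular":[0,0,0],"grip":0},{"linear":[0.383,0.283,-0.028],"angular":[0,0,0],"grip":0},{"linear":[0.433,0.298,-0.028],"angular":[0,0,0],"grip":0}]'

```text
time: 49.42
eef_pos: [0.6141, 0.0146, 0.229]
eef_rot: [-0.006, -0.631, 0.775, 0.004]
contact_force: [-15.7, -1.3, 18.9]
finger_gap: 0.187
```

Call:
step_arm --commands '[{"linear":[0,0,0],"angular":[0,0,0],"grip":0},{"linear":[0,0,0],"angular":[0,0,0],"grip":0},{"linear":[0,0,0],"angular":[0,0,0],"grip":0}]'

```text
time: 49.8
eef_pos: [0.6137, 0.0144, 0.229]
eef_rot: [-0.006, -0.631, 0.776, 0.004]
contact_force: [-14.3, -0.3, 17.5]
finger_gap: 0.188
```

The stop is felt at 14 N, at the same position as before. I back off half a turn, release, and return over the strip.

Call:
step_arm --commands '[{"linear":[-0.301,-0.153,0.03],"angular":[0,0,0],"grip":0},{"linear":[-0.433,-0.298,0.05],"angular":[0,0,0],"grip":0},{"linear":[-0.523,-0.471,0.065],"angular":[0,0,0],"grip":0},{"linear":[-0.566,-0.662,0.08],"angular":[0,0,0],"grip":0},{"linear":[-0.557,-0.858,0.095],"angular":[0,0,0],"grip":0}]'

```text
time: 50.42
eef_pos: [0.586, -0.0348, 0.2333]
eef_rot: [-0.001, -0.632, 0.775, 0.001]
contact_force: [0.6, 2.0, -3.9]
finger_gap: 0.188
```

Call:
step_arm --commands '[{"linear":[0.059,-0.187,0.014],"angular":[0,0,0],"grip":0},{"linear":[0.164,-0.352,0.028],"angular":[0,0,0],"grip":0},{"linear":[0.309,-0.484,0.042],"angular":[0,0,0],"grip":0},{"linear":[0.482,-0.575,0.056],"angular":[0,0,0],"grip":0},{"linear":[0.673,-0.617,0.07],"angular":[0,0,0],"grip":0}]'

```text
time: 51.05
eef_pos: [0.6272, -0.0719, 0.2375]
eef_rot: [-0.001, -0.632, 0.775, 0.001]
contact_force: [-1.5, 1.9, -7.1]
finger_gap: 0.187
```

Call:
step_arm --commands '[{"linear":[0.196,0.009,0.014],"angular":[0,0,0],"grip":0},{"linear":[0.382,0.068,0.028],"angular":[0,0,0],"grip":0},{"linear":[0.382,0.068,0.028],"angular":[0,0,0],"grip":0},{"linear":[0.382,0.068,0.028],"angular":[0,0,0],"grip":0.5},{"linear":[0.382,0.068,0.028],"angular":[0,0,0],"grip":0.5}]'

```text
time: 51.68
eef_pos: [0.6513, -0.0692, 0.2422]
eef_rot: [0.001, -0.632, 0.775, -0.002]
contact_force: [-0.1, -0.3, 0.3]
finger_gap: 0.501
```

Call:
step_arm --commands '[{"linear":[0,0,0.5],"angular":[0,0,0],"grip":0.5},{"linear":[0,0,1.2],"angular":[0,0,0],"grip":0.6},{"linear":[0,0,1.6],"angular":[0,0,0],"grip":0.6}]'

```text
time: 52.05
eef_pos: [0.6511, -0.0693, 0.34]
eef_rot: [0.002, -0.632, 0.775, -0.003]
contact_force: [1.1, -1.3, 0.0]
finger_gap: 0.602
```

Call:
step_arm --commands '[{"linear":[-0.6,0.35,0],"angular":[0,0,0],"grip":0.55},{"linear":[-1.2,0.7,0],"angular":[0,0,0],"grip":0.5},{"linear":[-1.69,0.98,0],"angular":[0,0,0],"grip":0.5},{"linear":[-1.69,0.98,0],"angular":[0,0,0],"grip":0.5},{"linear":[-1.69,0.98,0],"angular":[0,0,0],"grip":0.5}]'

```text
time: 52.68
eef_pos: [0.5496, -0.0096, 0.337]
eef_rot: [0.001, -0.632, 0.775, -0.001]
contact_force: [0.3, 0.3, 0.1]
finger_gap: 0.502
```

```bash
python3 pf.py
python3 - <<'E'
from strip import *
from pf import P
for cam in ['wrist','side']:
    o,w,r=strip_pose(z=.043,cam=cam); print(cam,[P(x[0]) for x in r])
    cv2.imwrite(f'pics/{cam}14.png',w['frame'])
E
```

```text
press xy [-0.0832 -0.0004] z 0.3370128051305314 F [0.281  0.2746 0.1206] T [0.0212 0.0046 0.0347] gap 0.5024520015555363 t 52.675 q [-0.985   0.3048  1.1727  1.6444 -0.2861  1.3806 -1.5487]
strip [ 0.5295 -0.0035] yaw -11.31 size [ 15.5 142.7] 0.58
wrist [array([-0.1041,  0.0014])]
strip [0.6459 0.0652] yaw 59.89 size [475.  192.3] 0.59
strip [ 0.5429 -0.0123] yaw -11.42 size [ 25.2 185.1] 0.57
strip [0.7753 0.1737] yaw 57.76 size [146.4  71.7] 0.48
side [array([-0.0045,  0.0928]), array([-0.0891, -0.0044]), array([0.0995, 0.2258])]
```

Call:
step_arm --commands '[{"linear":[0,0.01,-0.9],"angular":[0,0,0],"grip":0.5},{"linear":[0,0.01,-1.9],"angular":[0,0,0],"grip":0.5},{"linear":[0,0.01,-2.9],"angular":[0,0,0],"grip":0.5},{"linear":[0,0.01,-3.7],"angular":[0,0,0],"grip":0.5},{"linear":[0,0.01,-4.2],"angular":[0,0,0],"grip":0.5}]' --grip_force 80

```text
time: 53.5
eef_pos: [0.5477, -0.0091, 0.0811]
eef_rot: [-0.002, -0.631, 0.775, 0.0]
contact_force: [0.5, -0.2, -0.4]
finger_gap: 0.501
```

Call:
step_arm --commands '[{"linear":[0,0,-0.35],"angular":[0,0,0],"grip":0.5},{"linear":[0,0,-0.58],"angular":[0,0,0],"grip":0.5},{"linear":[0,0,-0.72],"angular":[0,0,0],"grip":0.5},{"linear":[0,0,-0.79],"angular":[0,0,0],"grip":0.5},{"linear":[0,0,-0.79],"angular":[0,0,0],"grip":0.5}]'

```text
time: 54.12
eef_pos: [0.5491, -0.0082, 0.0368]
eef_rot: [0.0, -0.632, 0.775, -0.0]
contact_force: [-0.4, 0.7, 0.3]
finger_gap: 0.502
```

Call:
step_arm --commands '[{"linear":[0,0,0],"angular":[0,0,0],"grip":0.3},{"linear":[0,0,0],"angular":[0,0,0],"grip":0},{"linear":[0,0,0],"angular":[0,0,0],"grip":0},{"linear":[0,0,0],"angular":[0,0,0],"grip":0}]'

```text
time: 54.62
eef_pos: [0.5491, -0.0082, 0.0373]
eef_rot: [0.001, -0.632, 0.775, -0.0]
contact_force: [-0.8, 0.8, 5.6]
finger_gap: 0.149
```

Call:
step_arm --commands '[{"linear":[0,0,0.03],"angular":[0,0,0],"grip":0},{"linear":[-0.2,0.043,0.04],"angular":[0,0,0],"grip":0},{"linear":[-0.7,0.149,0.04],"angular":[0,0,0],"grip":0},{"linear":[-1.2,0.255,0.04],"angular":[0,0,0],"grip":0},{"linear":[-1.7,0.361,0.04],"angular":[0,0,0],"grip":0}]'

```text
time: 55.25
eef_pos: [0.4443, 0.0138, 0.0384]
eef_rot: [-0.001, -0.632, 0.775, 0.001]
contact_force: [0.6, 0.3, -1.5]
finger_gap: 0.152
```

Call:
step_arm --commands '[{"linear":[0,0,0.6],"angular":[0,0,0],"grip":0},{"linear":[0,0,1.3],"angular":[0,0,0],"grip":0},{"linear":[0,0,1.9],"angular":[0,0,0],"grip":0},{"linear":[0,0,1.9],"angular":[0,0,0],"grip":0}]'

```text
time: 55.75
eef_pos: [0.4474, 0.0141, 0.1541]
eef_rot: [0.002, -0.632, 0.775, 0.0]
contact_force: [-0.0, 0.6, -2.2]
finger_gap: 0.149
```

```bash
python3 pf.py
python3 - <<'E'
from strip import *
from pf import P
o=bot.get_obs(); o,w,r=strip_pose(z=o['eef_pos'][2]+.006)
t=bot.read_camera('top'); s=bot.read_camera('side')
cv2.imwrite('pics/c15.png',np.hstack([cv2.resize(w['frame'][50:330,200:440],(343,400),interpolation=2),cv2.resize(s['frame'][190:290,265:380],(457,400),interpolation=2)]))
for n in ['tray']:
  for r in bot.regions_of(n,t)[:1]:
    ct=max(cv2.findContours(r['mask'].astype(np.uint8),0,1)[0],key=cv2.contourArea)
    Q=np.array([at_z(t,u,.016)[:2] for u in ct[:,0,:].astype(float)],np.float32); c,sz,a=cv2.minAreaRect(Q*1000); print(c,sz,a,r['confidence'])
  for r in bot.pinpoint('tray',t)[:1]: print(at_z(t,r['uv'],0))
E
```

```text
press xy [-0.188   0.0015] z 0.15412473636283563 F [-0.034   0.6056 -2.2077] T [ 0.0096  0.0434 -0.0301] gap 0.1488053401762969 t 55.75 q [-1.1706  0.2777  1.2136  2.111  -0.3242  0.9534 -1.551 ]
strip [0.4643 0.0114] yaw -11.54 size [ 16.1 157. ] 0.89
(565.9055786132812, 300.1812744140625) (237.4068603515625, 188.62423706054688) 8.39919662475586 0.75
[0.5646 0.2981 0.    ]
```

View pics/c15.png

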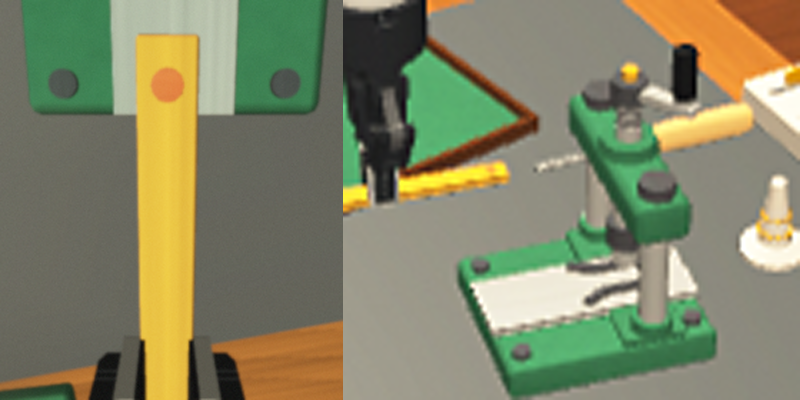

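The side crop shows the empty press with the crank at half a turn off, and the rivet looks flat at crop (167,85). Next I carry the strip high to the tray, whose centre is (0.565,0.299) and yaw 8.3°.

Call:
step_arm --commands '[{"linear":[0,0,0.8],"angular":[0,0,0],"grip":0},{"linear":[0,0,1.7],"angular":[0,0,0],"grip":0},{"linear":[0.35,0.8,1.8],"angular":[0,0,1],"grip":0},{"linear":[0.7,1.6,1.8],"angular":[0,0,2],"grip":0},{"linear":[1.05,2.4,1.8],"angular":[0,0,3],"grip":0}]'

```text
time: 56.68
eef_pos: [0.51, 0.1598, 0.262]
eef_rot: [-0.003, 0.729, -0.684, -0.002]
contact_force: [0.9, -0.8, -0.2]
finger_gap: 0.151
```

Call:
step_arm --commands '[{"linear":[0.35,0.8,0],"angular":[0,0,0.5],"grip":0},{"linear":[0.7,1.6,0],"angular":[0,0,0.98],"grip":0},{"linear":[0.91,2.35,-0.3],"angular":[0,0,0.98],"grip":0},{"linear":[0.91,2.35,-1.1],"angular":[0,0,0.98],"grip":0},{"linear":[0.91,2.35,-2],"angular":[0,0,0.98],"grip":0}]'

```text
time: 57.3
eef_pos: [0.5644, 0.2989, 0.1381]
eef_rot: [0.001, 0.757, -0.654, 0.0]
contact_force: [-0.2, -0.0, -2.1]
finger_gap: 0.148
```

Call:
step_arm --commands '[{"linear":[0,0,-0.6],"angular":[0,0,0],"grip":0},{"linear":[0,0,-1],"angular":[0,0,0],"grip":0},{"linear":[0,0,-1.2],"angular":[0,0,0],"grip":0},{"linear":[0,0,-1.2],"angular":[0,0,0],"grip":0}]'

```text
time: 57.8
eef_pos: [0.5638, 0.298, 0.0677]
eef_rot: [0.001, 0.756, -0.654, -0.0]
contact_force: [-0.5, 0.0, -1.0]
finger_gap: 0.149
```

Run:
```python
from strip import *
o=bot.get_obs(); o,w,r=strip_pose(z=o['eef_pos'][2]+.006); print(o['eef_pos'],o['joints'],o['finger_gap'])
ct=[]
for r in bot.regions_of('tray',w)[:2]:
    ct=max(cv2.findContours(r['mask'].astype(np.uint8),0,1)[0],key=cv2.contourArea)
    Q=np.array([at_z(w,u,.016,o)[:2] for u in ct[:,0,:].astype(float)],np.float32); print('tray',cv2.minAreaRect(Q*1000),r['confidence'])
```

```text
strip [0.5808 0.3011] yaw 8.2 size [157.2  16.5] 0.87
[0.5638 0.298  0.0677] [-1.1432  0.7191  0.8641  1.7339 -0.6382  0.9972 -1.4633] 0.14895806665608402
tray ((586.5504150390625, 304.988037109375), (190.53526306152344, 187.3677978515625), 8.411438941955566) 0.76
```

Call:
step_arm --commands '[{"linear":[0.01,0,-0.4],"angular":[0,0,0],"grip":0},{"linear":[0.01,0,-0.7],"angular":[0,0,0],"grip":0},{"linear":[0.01,0,-0.86],"angular":[0,0,0],"grip":0},{"linear":[0.01,0,-0.95],"angular":[0,0,0],"grip":0},{"linear":[0.01,0,-0.95],"angular":[0,0,0],"grip":0}]'

```text
time: 58.58
eef_pos: [0.5648, 0.2983, 0.0115]
eef_rot: [0.0, 0.756, -0.654, 0.0]
contact_force: [-0.3, -0.7, -1.4]
finger_gap: 0.152
```

Call:
step_arm --commands '[{"linear":[0,0,-0.02],"angular":[0,0,0],"grip":0},{"linear":[0,0,-0.03],"angular":[0,0,0],"grip":0},{"linear":[0,0,-0.03],"angular":[0,0,0],"grip":0}]'

```text
time: 58.95
eef_pos: [0.565, 0.2985, 0.0103]
eef_rot: [-0.0, 0.756, -0.654, 0.0]
contact_force: [-0.3, -0.2, -2.0]
finger_gap: 0.15
```

```bash
python3 pf.py
```

```text
press xy [-0.1321  0.3042] z 0.010323144698068127 F [-0.3124 -0.1705 -2.029 ] T [ 0.007  -0.0052 -0.0446] gap 0.15004083161339882 t 58.95 q [-1.1039  0.785   0.8022  1.7599 -0.7009  0.9074 -1.4193]
```

Still carrying the weight (-2 N), about 2 mm up. I lower a little more, release and rise clear.

Call:
step_arm --commands '[{"linear":[0,0,-0.015],"angular":[0,0,0],"grip":0},{"linear":[0,0,-0.03],"angular":[0,0,0],"grip":0},{"linear":[0,0,-0.03],"angular":[0,0,0],"grip":0},{"linear":[0,0,-0.03],"angular":[0,0,0],"grip":0.4},{"linear":[0,0,-0.03],"angular":[0,0,0],"grip":0.4}]'

```text
time: 59.58
eef_pos: [0.5652, 0.2985, 0.0085]
eef_rot: [-0.0, 0.756, -0.654, 0.0]
contact_force: [0.4, 0.4, 0.1]
finger_gap: 0.401
```

Call:
step_arm --commands '[{"linear":[0,0,0],"angular":[0,0,0],"grip":0.5},{"linear":[0,0,0.4],"angular":[0,0,0],"grip":0.5},{"linear":[0,0,1.2],"angular":[0,0,0],"grip":0.5},{"linear":[0,0,2.2],"angular":[0,0,0],"grip":0.6},{"linear":[-1,0,3],"angular":[0,0,0],"grip":0.6}]'

```text
time: 60.2
eef_pos: [0.5202, 0.2975, 0.1847]
eef_rot: [-0.004, 0.755, -0.655, 0.003]
contact_force: [-1.0, 1.0, 0.9]
finger_gap: 0.599
```

Call:
step_arm --commands '[{"linear":[0,0,0],"angular":[0,0,0],"grip":0.6},{"linear":[0,0,0],"angular":[0,0,0],"grip":0.6}]'

```text
time: 60.45
eef_pos: [0.5162, 0.2986, 0.18]
eef_rot: [-0.001, 0.756, -0.654, 0.0]
contact_force: [0.4, -0.4, -0.0]
finger_gap: 0.598
```

Run:
```python
from strip import *
o,w,r=strip_pose(z=.014); print(o['eef_pos'],o['contact_force'])
s=bot.read_camera('side')
cv2.imwrite('pics/c16.png',np.hstack([cv2.resize(w['frame'][:,80:],(420,360)),cv2.resize(s['frame'][180:300,220:346],(378,360),interpolation=2)]))
for n in ['file','ring_cone','pliers','ring_box','hammer','dish','press']:
    q=bot.pinpoint(n,s)[:1]; print(n,[at_z(s,a['uv'],0)[:2] for a in q])
g=bot.recognise('crank_grip',s)[:2]; print(g)
```

```text
strip [0.5665 0.2995] yaw 8.26 size [188.7  17.3] 0.64
[0.5162 0.2986 0.18  ] [ 0.428  -0.4009 -0.0102]
file [array([0.7628, 0.1657])]
ring_cone [array([ 0.7797, -0.0028])]
pliers [array([0.56  , 0.2994])]
ring_box [array([0.4511, 0.4851])]
hammer [array([ 0.3024, -0.3779])]
dish [array([ 0.5132, -0.5558])]
press [array([ 0.6211, -0.0369])]
[{'uv': [351.3, 210.1], 'confidence': 0.52}, {'uv': [213.2, 218.8], 'confidence': 0.37}]
```

View pics/c16.png

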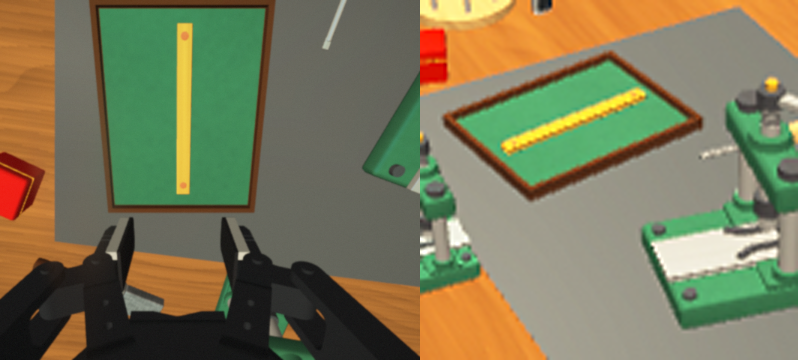

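The picture shows the strip lying flat in the middle of the green tray, with the press empty and the robot clear. I hand in.

```bash
python3 -c "
from workcell import bot
print(bot.job_done())"
```

```text
the job is handed in; nothing more can be done
None
```

The job is handed in after about 60 s of robot time, but one force reading may count against it. During the first descent to the strip, the wrist force read 156 N as the fingers met the felt pad. That is over the 120 N limit, so by that rule the run may count as failed. I slowed every later contact, and the highest reading after that was about 25 N.

- **Zeroing:** I cranked the empty press down to its stop, felt at about 10 N, and backed it off half a turn.
- **Rivets:** Only one strip was there. I pressed both its rivets to the stop, which read about 14 N at the same crank position each time, and backed off half a turn after each.
- **Knock:** The strip was knocked askew in the channel before its second pressing. I saw this in the camera check, regrasped it and seated it again before cranking.
- **Tray:** The last pictures show the strip flat in the middle of the tray, within about 2 mm of its centre and aligned with it to within about a degree. The press is empty, with the screw half a turn off its stop.
- **Bystanders:** The network put the file, ring cone, ring box, hammer and dish where they were at the start. It reported the pliers at the tray, which looks like a misdetection of the strip; I did not check the pliers separately.
- **Flushness:** I take the rivets to be flush because the screw bottomed on each; the pictures are too coarse to show it.

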